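# Change over a shaker's platforms and load its bottles

### The arm

A 6-joint arm with a two-finger parallel gripper is mounted at the origin on the work surface. World frame = base frame: x ahead of the robot, y to its left, z up, the work surface at z = 0. Lengths are in mm, angles in rad, forces in N, time in s.
With the tool pointing down it reaches from about 275 to 1000 mm from the base axis. Payload 8.4 kg.
Tool frame: the origin (TCP) lies at the centre of the arm's flange, where the gripper is bolted on; the fingertips stand 173 mm ahead of it and the grasp point (between the pads) lies 155 mm ahead of it (r.nose_length is the distance from the TCP to the fingertips, in mm); z points along the fingers, y is the direction in which the jaws open and shut (so a half turn about z gives the same grasp; the last joint's range is limited). The gripper opens to 85 mm and grips with 20 to 120 N. Pads are 22 mm wide; open, the fingers measure 114 mm over their backs; the gripper's body (76 mm by 85 mm) begins 54 mm behind the grasp point. The pads swing forward as they close: fully open they stand 13 mm farther back than shut.
Start: joints at [-1.254, 0.353, 1.633, -0, 1.155, -0.002], TCP at [195.891, -593.512, 404.681] pointing down, gripper open.
Joint ranges: [-2.63, 2.63], [-0.92, 2.1], [0.06, 2.66], [-1.3, 4.44], [0, 2.69], [-3.02, 3.02]. Speed limits (rad/s): [2.22, 2.22, 2.79, 3.14, 3.14, 3.14].

### API

Orientations are given as [roll, pitch, yaw] about the fixed x, y, z axes, in that order (R = Rz(yaw) Ry(pitch) Rx(roll)).
In Python, from rig import r, grab_frame, workorder gives the robot as it stands.
- The arm moves only by the tool carry_out, never from a script. Its argument "steps" is a list that holds one entry, the list of rows, each a list of 5 numbers: the opening in per cent of the stroke, from 0 (shut) to 100 (fully open), then the shift along the tool's x, y, z in m, then the turn about the tool's z in degrees. In form: [[[jaw, x, y, z, spin], ...]]. A call has 1 to 8 rows; each row is the pose to reach, as a shift and turn from the pose measured when the call began, along the tool's axes at that moment; what a row does not reach only later rows make up. A row lasts 1/10 s, in which the tool goes at most 50 mm and 8.59 degrees, less where a joint would pass 70% of its speed; a pose out of reach is approached as far as the arm can. A call with a gripper value outside its range is refused whole. The fingers move at their own pace and stop on an object; "squeeze" is the grip in N (left out, the last holds). Time passes only in rows, so rows that repeat a pose let the fingers close. It gives the time, the measured TCP pose, the force and the opening at its end, in the units of the state.
- r.sense(): the state, without advancing time (a new reading comes with each control period).
- grab_frame(name): name is "scene" or "side" or "wrist"; returns a dict with "image" (384x512x3 uint8, red, green, blue), "intrinsics" (3x3 intrinsics, pixels), "eye" and "rotation" of the camera in the world; the wrist camera has in their place "T_tool_cam" (4x4, takes a point from camera to tool coordinates, whose origin is the TCP and whose axes are the flange's). Camera axes: x right, y up, looking along -z (the intrinsics and any distortion apply to the point x, -y, -z); pixel columns grow to the right and rows downward; lengths in mm; the calibration is good to about 2 mm. The wrist camera is an equidistant fisheye: a pixel r from the principal point sees the ray r / f radians off the axis. A picture is of the moment at which its call begins: read the wrist's pose just before it. There is no depth.
- workorder.sign_off(): hands the job in, once; it reports no verdict.
The state is a dict: "clock": time; "qpos": joint angles; "qvel": joint speeds; "joint_efforts": joint torques, N m; "eef_pos": TCP position; "tcp_rot": TCP orientation; "contact_force": force on the tool from outside, world axes, zero at the start; "wrist_torque": the same for the moment, N m; "opening": opening from 0.0 (shut) to 1.0 (fully open).
Only numpy, scipy, OpenCV 4.12 (cv2) and the standard library are available. Lean on these libraries where they do the work, as an engineer would, in place of code of your own. Each camera call takes 0.05 s, during which the arm holds its last target.

### The job

Change the platforms over: take the roller platform off the shaker and lower the cup platform gently onto the shaker in its place, fully down on both dowel pins, and lay the roller platform flat in the grey store tray where the cup platform was (the cork mat is free for setting one down meanwhile). The shaker must end up carrying the cup platform with the large bottle upright in the wide cup and the small bottle in the narrow cup, each right down to the cup floor. Set everything down without dropping it, keep the bottles upright, and leave the mortar and the wash bottle where they are.

Things in the scene. Friction and masses are not known exactly. Their poses are not given: they have to be found in the camera images.
- shaker: Grey platform shaker, 200 (x) x 250 (y) mm, fixed, knobs on its front (-x). Flat top face of its aluminium drive table: 130 x 210 mm, 85 mm above the bench. On it two steel dowel pins, 10 mm diameter, 12 mm high, upper 8 mm tapered to a 4 mm tip, at (x, y) = (47, 87) and (-47, -87) mm. Origin: underside centre. The roller platform starts on it, pins in its holes.
- roller_platform: Loose plate 120 (x) x 200 (y) x 8 mm, 0.5 kg, with two rubber rollers along x at y = +-62 mm (tops 34 mm up). 12.5 mm through holes at (47, 87) and (-47, -87) mm. Black handle bar over the middle, along x, 98 mm long, 12 mm thick, 14 mm high, centre line 62 mm up at y = 0, on posts at x = +-42 mm. Origin: underside centre. Starts on the shaker.
- cup_platform: Loose; plate, holes, handle and mass as the roller platform's, but two round steel cups instead of rollers: wide cup at (0, 55) mm, inner diameter 72; narrow cup at (0, -55) mm, inner diameter 52; mouths flared by 4 mm, rims 34 mm up, floor (plate top) 8 mm up. Fits the pins either way round (half turn). Origin: underside centre. Starts in the store tray, within 10 mm of its centre.
- large_bottle: Larger white closed plastic bottle with black cap: 60 mm diameter, straight-sided up to 80 mm, 118 mm high over the cap (cap 36 mm diameter), about 0.28 kg. Origin: centre of the underside; z up. Starts in the blue bottle tray.
- small_bottle: Smaller white closed plastic bottle with black cap: 40 mm diameter, straight-sided up to 68 mm, 98 mm high over the cap (cap 26 mm diameter), about 0.12 kg. Origin: centre of the underside; z up. Starts in the blue bottle tray.
- store_tray: Grey shallow plastic tray, fixed, the store for the platform not in use: 160 (x) x 240 (y) mm outside, 150 x 230 mm inside, floor 4 mm thick, walls 18 mm high. Origin: centre of the underside, on the bench. At the start the cup platform lies in it.
- cork_mat: Flat cork mat, fixed, 170 (x) x 240 (y) x 6 mm, empty at the start: a free spot for setting something down. Origin: centre of the underside, on the bench; its top is 6 mm above.
- bottle_tray: Small blue plastic tray, fixed, 90 (x) x 220 (y) mm, floor 4 mm thick, walls 14 mm high; the two bottles stand in it side by side at y = +55 and -55 mm, either way round. Origin: centre of the underside, on the bench.
- mortar: Bystander: loose white porcelain mortar, 96 mm across, 55 mm high, with its pestle leaning in it to about 90 mm height, 0.45 kg. Origin: centre of the underside.
- wash_bottle: Bystander: loose white wash bottle with green cap and bent spout, 64 mm diameter, 180 mm high, 0.4 kg. Origin: centre of the underside.

How it is judged:
By the outcome, as a careful person would: the job done as asked, in the order asked, and still so for the second after the job is handed in, with the robot touching nothing.
It also fails if it takes over 141 s, if anything falls off the work surface, if the arm or the gripper's body presses on something with over 40 N, if the wrist force passes 120 N, or if a joint passes its speed limit or range.

## Working session

There is one attempt and no reset: what is moved stays moved. The work goes in short steps, Python scripts to look and compute and a tool call to move; the robot and the scene stay as the last step left them, time stands still between calls to the robot, and variables do not carry over. Pictures are saved under pics/ and viewed, and the job is handed in when it is done.

Besides the shell and the picture viewer there is one more tool, called after "Request:" as name(argument=value, ...), one argument or row to a line, values as JSON. carry_out: Moves the arm, as the interface text tells. Its arguments: {"type":"object","properties":{"steps":{"type":"array","items":{"type":"array","items":{"type":"array","items":{"type":"number"}}}},"squeeze":{"type":"number"}},"required":["steps"]}

```bash
mkdir -p pics; ls
cat > h.py <<'E'
import numpy as np, cv2
from rig import r, grab_frame, workorder
def snap(n,f):
    s=r.sense(); d=grab_frame(n); cv2.imwrite('pics/'+f+'.png',d['image'][:,:,::-1])
    import pickle; d['state']=s; pickle.dump({k:d[k] for k in d},open('pics/'+f+'.pkl','wb')); return d
E
python3 - <<'E'
from h import *
print(r.sense())
for n in('scene','side','wrist'):
    d=snap(n,n+'0'); print({k:d[k] for k in d if k not in('image','state')})
E
```

```text
pics
{'clock': 0.0, 'qpos': array([-1.25440246e+00,  3.53679660e-01,  1.63411974e+00,  2.44284477e-05,
        1.15520121e+00, -2.42710832e-03]), 'qvel': array([-0.00101903,  0.00037532, -0.00026495,  0.00021412, -0.00209832,
        0.00024589]), 'joint_efforts': array([-2.05852535e-03, -6.05252981e+01, -3.42082965e+01, -4.60428453e-05,
        9.14957636e-03, -1.35138919e-05]), 'eef_pos': array([ 195.82171144, -593.29299037,  403.94798871]), 'tcp_rot': array([-3.14018476e+00, -2.57522805e-05,  3.18811082e-01]), 'contact_force': array([ 0.05002135,  0.07053613, -0.11439822]), 'wrist_torque': array([-0.02792973,  0.03494454,  0.04747994]), 'opening': 0.9969518932361848}
{'intrinsics': array([[403.86436041,   0.        , 253.42136557],
       [  0.        , 403.86436041, 191.55230712],
       [  0.        ,   0.        ,   1.        ]]), 'eye': array([1126.57998703,  359.05681111, 1114.14872315]), 'rotation': array([0.5561624 , 0.00294688, 2.13155285])}
{'intrinsics': array([[354.45313518,   0.        , 257.65365727],
       [  0.        , 354.45313518, 190.30548465],
       [  0.        ,   0.        ,   1.        ]]), 'eye': array([ 414.06846161, -603.55003235,  559.34853941]), 'rotation': array([ 0.92146351, -0.0215447 , -0.23219547])}
{'intrinsics': array([[297.31863964,   0.        , 256.0477258 ],
       [  0.        , 297.31863964, 192.93007547],
       [  0.        ,   0.        ,   1.        ]]), 'T_tool_cam': array([[-7.03537179e-04,  9.46539570e-01,  3.22586960e-01,
         8.34569249e+01],
       [ 9.99999716e-01,  5.78802015e-04,  4.82592255e-04,
        -6.15484525e-01],
       [ 2.70078683e-04,  3.22587208e-01, -9.46539709e-01,
         3.10965737e+01],
       [ 0.00000000e+00,  0.00000000e+00,  0.00000000e+00,
         1.00000000e+00]])}
```

View pics/scene0.png

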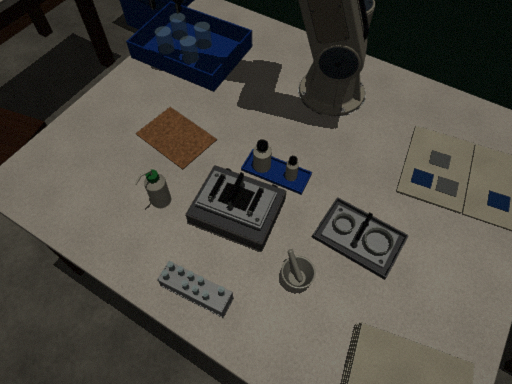

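View pics/side0.png

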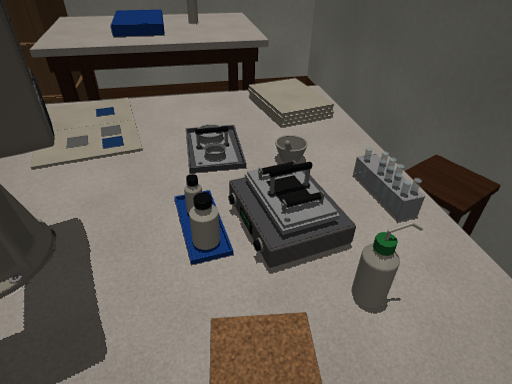

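View pics/wrist0.png

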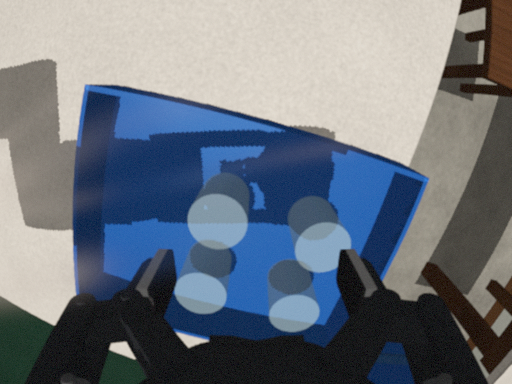

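```bash
cat >> h.py <<'E'
from scipy.spatial.transform import Rotation as R
import pickle
def load(f): return pickle.load(open('pics/'+f+'.pkl','rb'))
def campose(d):
    if 'eye' in d: return R.from_euler('xyz',d['rotation']).as_matrix(), np.array(d['eye'])
    s=d['state']; Rt=R.from_euler('xyz',s['tcp_rot']).as_matrix(); T=d['T_tool_cam']
    return Rt@T[:3,:3], Rt@T[:3,3]+s['eef_pos']
def proj(d,P):
    Rc,e=campose(d); p=(np.atleast_2d(P)-e)@Rc; K=d['intrinsics']
    x,y,z=p[:,0],-p[:,1],-p[:,2]
    if 'eye' in d: u=x/z;v=y/z
    else:
        rr=np.hypot(x,y)+1e-9; th=np.arctan2(rr,z); u=x/rr*th; v=y/rr*th
    return np.c_[K[0,0]*u+K[0,2],K[1,1]*v+K[1,2]]
def ray(d,uv):
    K=d['intrinsics']; a=(uv[0]-K[0,2])/K[0,0]; b=(uv[1]-K[1,2])/K[1,1]
    if 'eye' in d: v=np.array([a,-b,-1])
    else:
        th=np.hypot(a,b)+1e-9; v=np.array([a/th*np.sin(th),-b/th*np.sin(th),-np.cos(th)])
    Rc,e=campose(d); return e,Rc@v
def onz(d,uv,z):
    e,v=ray(d,uv); return (e+v*(z-e[2])/v[2])[:2].round(1)
def crop(f,x0,y0,x1,y1,k,g=20):
    im=cv2.imread('pics/'+f+'.png')[y0:y1,x0:x1]; im=cv2.resize(im,None,fx=k,fy=k,interpolation=cv2.INTER_CUBIC)
    im=np.clip(im.astype(float)*1.5,0,255).astype(np.uint8)
    for x in range((x0//g+1)*g,x1,g): cv2.putText(im,str(x),((x-x0)*k,10),0,.4,(0,255,255),1); im[:14:,(x-x0)*k]=(0,255,255); im[::4,(x-x0)*k]=(0,255,255)
    for y in range((y0//g+1)*g,y1,g): cv2.putText(im,str(y),(0,(y-y0)*k),0,.4,(0,255,255),1); im[(y-y0)*k,::4]=(0,255,255)
    cv2.imwrite('pics/%s_c%d_%d.png'%(f,x0,y0),im); print('pics/%s_c%d_%d.png'%(f,x0,y0),im.shape)
def fit(obs,x0=(500,0,0)):
    """obs: list of (d, local xyz, uv)"""
    from scipy.optimize import least_squares
    def f(p):
        c,s=np.cos(p[2]),np.sin(p[2]); o=[]
        for d,l,uv in obs:
            P=[p[0]+c*l[0]-s*l[1],p[1]+s*l[0]+c*l[1],l[2]]; o+=list(proj(d,P)[0]-uv)
        return o
    q=least_squares(f,x0,x_scale=[100,100,1]); print('fit x,y,yaw',q.x.round(3),'res px',np.round(q.fun,1)); return q.x
E
python3 - <<'E'
from h import *
crop('scene0',180,130,320,250,5,g=10)
crop('scene0',305,190,415,280,7,g=10)
crop('scene0',130,100,230,220,5,g=10)
crop('side0',170,120,350,265,4,g=10)
E
```

```text
pics/scene0_c180_130.png (600, 700, 3)
pics/scene0_c305_190.png (630, 770, 3)
pics/scene0_c130_100.png (600, 500, 3)
pics/side0_c170_120.png (580, 720, 3)
```

View pics/scene0_c180_130.png

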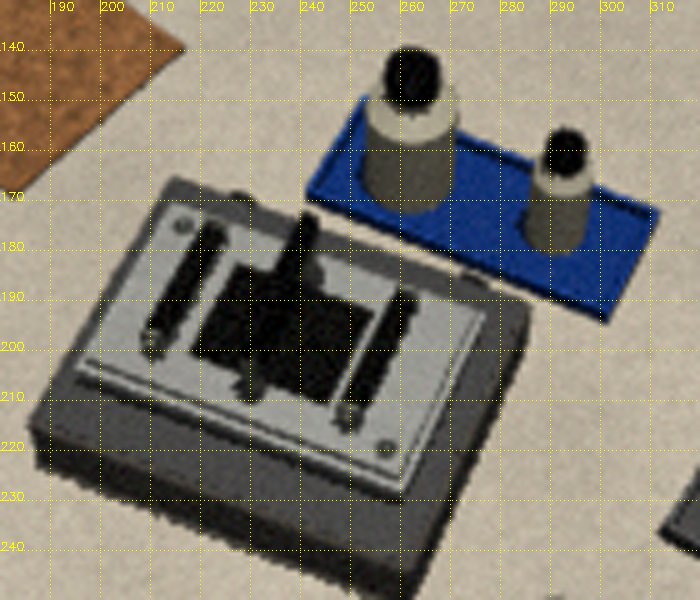

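View pics/scene0_c305_190.png

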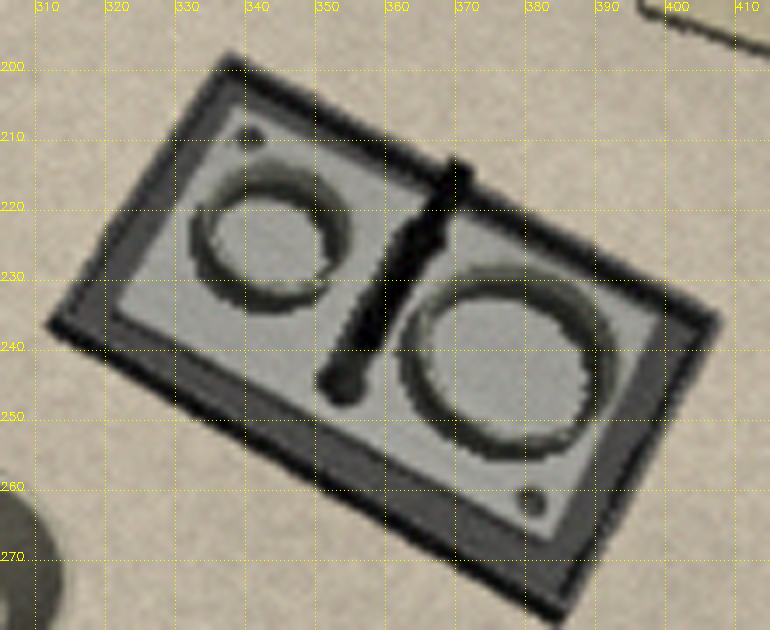

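View pics/scene0_c130_100.png

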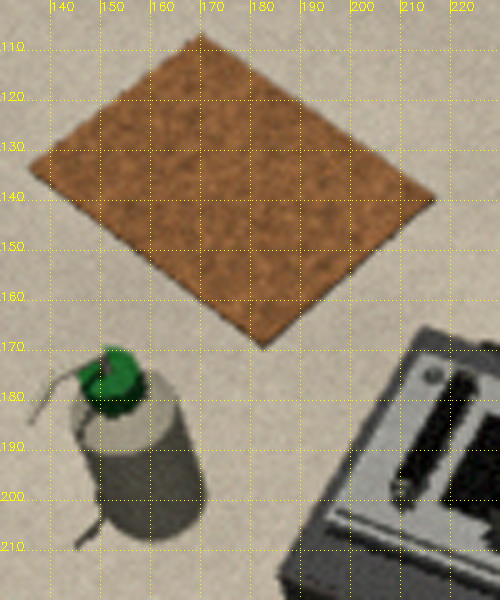

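View pics/side0_c170_120.png

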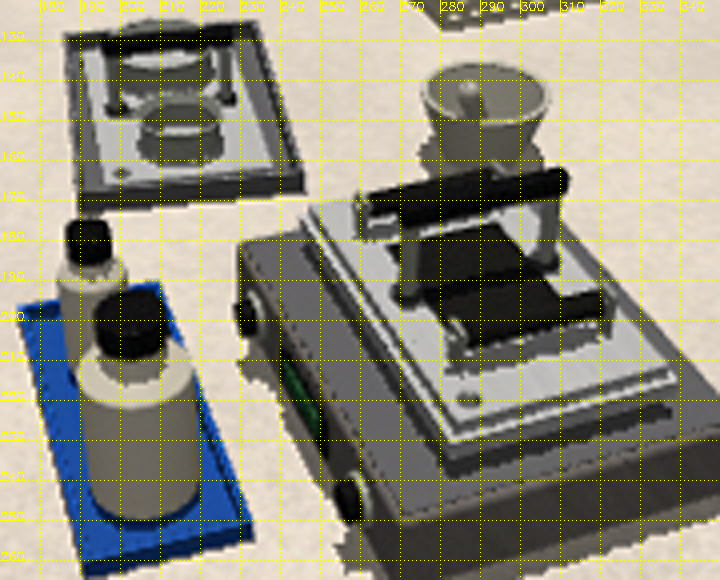

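Run:
```python
from h import *
S=load('scene0');D=load('side0')
def sc(x0,y0,k,p): return np.array([x0+(p[0]+.5)/k-.5,y0+(p[1]+.5)/k-.5])
a=lambda *p:sc(180,130,5,p); b=lambda *p:sc(305,190,7,p); c=lambda *p:sc(130,100,5,p); e=lambda *p:sc(170,120,4,p)
z=93
print('roller plate')
rp=[(S,(60,-100,z),a(80,363)),(S,(60,100,z),a(402,484)),(S,(-60,100,z),a(486,312)),(S,(-60,-100,z),a(165,200)),(S,(47,87,z),a(387,448)),(S,(-47,-87,z),a(183,226))]
sd=[(D,(-47,-87,z),e(468,400)),(D,(-60,-100,z),e(453,436)),(D,(60,-100,z),e(678,374)),(D,(-60,100,z),e(312,205))]
fit(rp);fit(sd,(600,-200,0));fit(rp+sd)
print('shaker top? mat')
m=[(S,(-85,-120,6),c(30,168)),(S,(-85,120,6),c(200,33)),(S,(85,120,6),c(437,200)),(S,(85,-120,6),c(265,348))]
for yaw in(0,1.57,-1.57): pass
for _,l,uv in m: print(onz(S,uv,6))
print('cup')
z=12
cp=[(S,(47,87,z),b(530,502)),(S,(-47,-87,z),b(250,138)),(S,(60,-100,z),b(115,310)),(S,(60,100,z),b(552,543)),(S,(-60,-100,z),b(238,100))]
cs=[(D,(-47,-87,z),e(122,173))]
fit(cp);fit(cp+cs)
print('tray')
tr=[(S,(80,-120,18),b(50,322)),(S,(-80,-120,18),b(232,62)),(S,(-80,120,18),b(718,322)),(S,(80,120,18),b(558,618))]
fit(tr)
print('bottle tray')
for p in [(305,195),(365,97),(658,210),(607,322)]: print(onz(S,a(*p),14))
for p in [(20,310),(157,285),(253,530),(88,575)]: print(onz(D,e(*p),14))
print('caps L',onz(S,a(412,75),118+4),onz(D,e(130,300),122)); print('S',onz(S,a(566,150),102),onz(D,e(88,232),102))
```

```text
roller plate
fit x,y,yaw [ 6.33475e+02 -1.52110e+01  1.67000e-01] res px [ 0.8 -0.4 -0.4 -1.3 -2.  -0.2  1.5  1.1  0.1  0.6 -0.1  0.5]
fit x,y,yaw [ 6.33187e+02 -2.40610e+01  1.35000e-01] res px [ 0.2  1.5  0.7 -1.7 -1.5  0.1  0.6  0.7]
fit x,y,yaw [ 6.33017e+02 -1.87590e+01  1.55000e-01] res px [-0.1 -1.4 -1.7 -1.7 -2.9 -0.4  1.   0.3 -1.1  0.1 -0.7 -0.3  0.4 -0.2
  1.  -3.3 -2.  -2.2 -0.6 -0.1]
shaker top? mat
[ 560.2 -494.9]
[ 393.6 -473.6]
[ 430.8 -232.8]
[ 596.1 -257.9]
cup
fit x,y,yaw [ 5.06610e+02  3.44173e+02 -2.00000e-03] res px [ 0.4 -0.1  0.1  0.1 -0.  -0.3 -0.3 -0.1 -0.1  0.5]
fit x,y,yaw [5.07031e+02 3.43890e+02 2.00000e-03] res px [ 0.3 -0.1 -0.1  0.2 -0.2 -0.1 -0.3 -0.1 -0.4  0.6 -0.6 -0.6]
tray
fit x,y,yaw [ 5.14380e+02  3.45187e+02 -4.00000e-02] res px [-0.6 -0.5 -1.1 -1.2  0.7  0.5  0.9  0.8]
bottle tray
[495.7 -91.3]
[ 405.  -101.2]
[382.  113.3]
[476.4 126.4]
[384.1 107.4]
[469.5 115.6]
[ 492.1 -102.1]
[ 406.6 -114.5]
caps L [445.7 -40.4] [443.8 -36.4]
S [431.7  63.4] [429.1  55.7]
```

```bash
cat >> h.py <<'E'
def plan(x,y,z,yaw):
    s=r.sense(); Rt=R.from_euler('xyz',s['tcp_rot']).as_matrix()
    t=Rt.T@(np.array([x,y,z])-s['eef_pos'])/1000
    dy=yaw-s['tcp_rot'][2]; dy=(dy+np.pi)%(2*np.pi)-np.pi
    print('now',s['eef_pos'].round(1),s['tcp_rot'].round(4),'op',round(s['opening'],3),'F',s['contact_force'].round(1),'t',round(s['clock'],2))
    print('shift',t.round(4),'spin',round(-np.degrees(dy),2),'rows>=',round(np.linalg.norm(t)*20,1))
E
python3 -c "
from h import *
plan(610,-22,420,.155)"
```

```text
now [ 195.8 -593.3  404.1] [-3.1405  0.      0.3188] op 0.999 F [-0.1  1.1  0.6] t 0.15
shift [ 0.5724 -0.4127 -0.0154] spin 9.39 rows>= 14.1
```

Request:
carry_out(
  steps=[
    [[100,0.572,-0.413,-0.015,9.4],[100,0.572,-0.413,-0.015,9.4],[100,0.572,-0.413,-0.015,9.4],[100,0.572,-0.413,-0.015,9.4],[100,0.572,-0.413,-0.015,9.4],[100,0.572,-0.413,-0.015,9.4],[100,0.572,-0.413,-0.015,9.4],[100,0.572,-0.413,-0.015,9.4]],
  ],
)

```text
clock: 0.95
eef_pos: [431.1, -267.7, 413.2]
tcp_rot: [-3.141, 0.0, 0.155]
contact_force: [1.7, -0.6, -0.3]
opening: 0.996
```

```bash
python3 -c "
from h import *
plan(610,-22,420,.155)"
```

```text
now [ 431.1 -267.7  413.2] [-3.1407  0.      0.1545] op 0.996 F [ 1.7 -0.6 -0.3] t 0.95
shift [ 0.2146 -0.2152 -0.0066] spin -0.03 rows>= 6.1
```

Request:
carry_out(
  steps=[
    [[100,0.215,-0.215,-0.007,0],[100,0.215,-0.215,-0.007,0],[100,0.215,-0.215,-0.007,0],[100,0.215,-0.215,-0.007,0],[100,0.215,-0.215,-0.007,0],[100,0.215,-0.215,-0.007,0],[100,0.215,-0.215,-0.007,0],[100,0.215,-0.215,-0.007,0]],
  ],
)

```text
clock: 1.75
eef_pos: [610.8, -20.8, 419.8]
tcp_rot: [-3.141, 0.001, 0.157]
contact_force: [-0.1, 0.6, 0.3]
opening: 1.0
```

```bash
python3 -c "
from h import *
snap('wrist','w1')
plan(610,-22,420,.155)"
```

```text
now [610.2 -22.  419.8] [-3.1408e+00  1.5000e-03  1.5580e-01] op 1.001 F [-0.5 -0.  -0.5] t 1.8
shift [-0.0002  0.     -0.0002] spin 0.05 rows>= 0.0
```

View pics/w1.png

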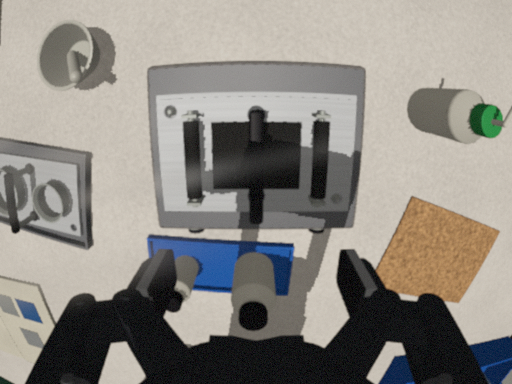

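```bash
python3 -c "
from h import *
crop('w1',140,80,370,235,3,g=10)"
```

```text
pics/w1_c140_80.png (465, 690, 3)
```

View pics/w1_c140_80.png

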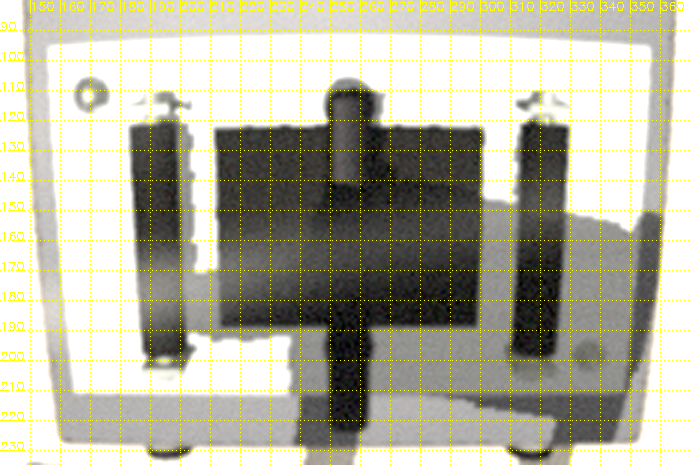

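Run:
```python
from h import *
W=load('w1')
c=lambda u,v:np.array([140+(u+.5)/3-.5,80+(v+.5)/3-.5])
z=93
h=[(W,(47,87,z),c(91,94)),(W,(-47,-87,z),c(588,355))]
p=h+[(W,(60,100,z),c(47,46)),(W,(60,-100,z),c(651,46)),(W,(-60,-100,z),c(632,393)),(W,(-60,100,z),c(72,393))]
fit(h);q=fit(p)
hd=[(W,(49,0,147),c(350,85)),(W,(-49,0,154),c(347,430))]
fit(hd); fit(p+hd)
# shaker knobs etc
for n,yz in(('tray_b',0),): pass
print('bottle L cap',onz(W,(253,316),122),'S',onz(W,(180,293),102))
```

```text
fit x,y,yaw [ 6.33382e+02 -1.58090e+01  1.58000e-01] res px [-0.4 -0.2  0.4  0.3]
fit x,y,yaw [ 6.34606e+02 -1.61060e+01  1.59000e-01] res px [-0.1 -1.2  1.  -0.8  2.   2.9 -1.8  2.4 -3.5 -2.5  2.3 -2.1]
fit x,y,yaw [ 6.34439e+02 -1.58470e+01  1.48000e-01] res px [ 0.  -0.4 -0.   0.5]
fit x,y,yaw [ 6.34549e+02 -1.60230e+01  1.58000e-01] res px [-0.1 -1.3  0.9 -0.7  2.   2.9 -1.9  2.6 -3.7 -2.3  2.1 -2.2 -0.4 -0.5
  0.8  0.4]
bottle L cap [450.3 -41.4] S [452.4  50.5]
```

```bash
python3 -c "
from h import *
plan(634,-16,302,.158)"
```

```text
now [610.2 -22.  419.8] [-3.1408e+00  1.5000e-03  1.5580e-01] op 1.001 F [-0.5 -0.  -0.5] t 1.8
shift [ 0.0247 -0.0021  0.1178] spin -0.12 rows>= 2.4
```

Request:
carry_out(
  squeeze=30,
  steps=[
    [[50,0.0247,-0.002,0,0],[50,0.0247,-0.002,0.03,0],[50,0.0247,-0.002,0.06,0],[50,0.0247,-0.002,0.08,0],[50,0.0247,-0.002,0.1,0],[50,0.0247,-0.002,0.118,0],[50,0.0247,-0.002,0.118,0],[50,0.0247,-0.002,0.118,0]],
  ],
)

```text
clock: 2.6
eef_pos: [633.6, -17.4, 302.1]
tcp_rot: [-3.141, 0.002, 0.154]
contact_force: [-0.2, 0.0, 1.0]
opening: 0.5
```

```bash
python3 -c "
from h import *
snap('wrist','w2');snap('side','s2'); crop('s2',220,60,400,260,3,g=20)
plan(634,-16,302,.158)"
```

```text
pics/s2_c220_60.png (600, 540, 3)
now [634.2 -16.8 303.1] [-3.1412e+00 -1.0000e-04  1.5500e-01] op 0.495 F [ 0.1 -0.6  0.6] t 2.7
shift [-0.0001 -0.0009  0.0011] spin -0.17 rows>= 0.0
```

View pics/w2.png

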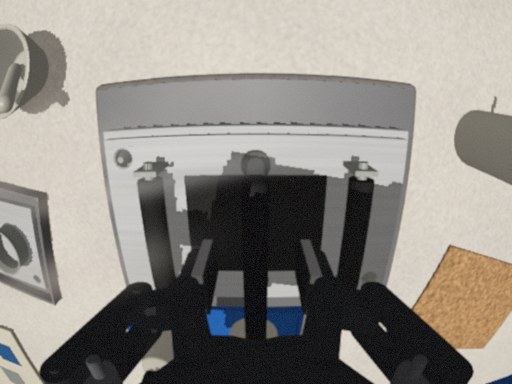

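View pics/s2_c220_60.png

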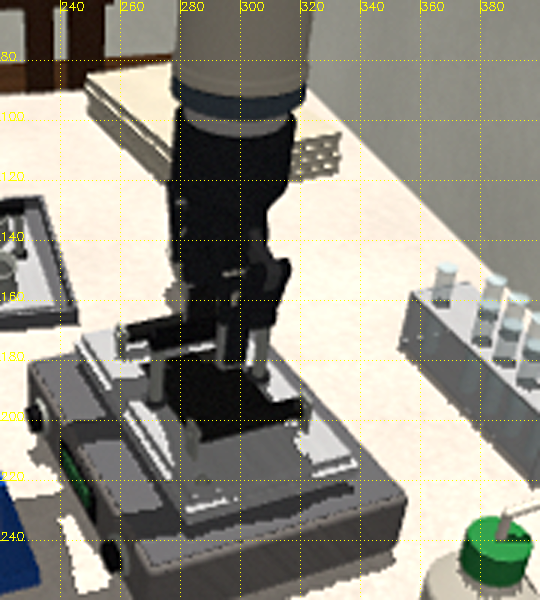

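Request:
carry_out(
  squeeze=60,
  steps=[
    [[0,0,0,0,0],[0,0,0,0,0],[0,0,0,0,0],[0,0,0,0,0],[0,0,0,0,0],[0,0,0,0,0],[0,0,0,0,0],[0,0,0,0,0]],
  ],
)

```text
clock: 3.5
eef_pos: [634.6, -16.8, 304.3]
tcp_rot: [3.141, -0.002, 0.155]
contact_force: [-1.5, -0.6, 6.5]
opening: 0.127
```

```bash
python3 -c "
from h import *
plan(634,-16,302,.158); print(r.sense()['wrist_torque'])"
```

```text
now [634.6 -16.8 304.3] [ 3.1415e+00 -1.6000e-03  1.5530e-01] op 0.127 F [-1.5 -0.6  6.5] t 3.5
shift [-0.0004 -0.0009  0.0023] spin -0.16 rows>= 0.0
[-0.06327802  0.22877757 -0.00597953]
```

Request:
carry_out(
  steps=[
    [[0,0,0,-0.006,0],[0,0,0,-0.012,0],[0,0,0,-0.018,0],[0,0,0,-0.028,0],[0,0,0,-0.04,0],[0,0,0,-0.06,0],[0,0,0,-0.08,0],[0,0,0,-0.08,0]],
  ],
)

```text
clock: 4.3
eef_pos: [635.4, -16.9, 388.0]
tcp_rot: [3.14, -0.007, 0.155]
contact_force: [0.7, 0.3, -3.5]
opening: 0.123
```

```bash
python3 -c "
from h import *
snap('side','s3'); crop('s3',220,60,400,260,3,g=20); snap('wrist','w3')
plan(495,-364,300,-.15); print(r.sense()['wrist_torque'])"
```

```text
pics/s3_c220_60.png (600, 540, 3)
now [634.4 -16.9 384.7] [ 3.1413e+00 -2.7000e-03  1.5520e-01] op 0.129 F [ 0.  -0.1 -5. ] t 4.4
shift [-0.1916  0.3214  0.0843] spin 17.49 rows>= 7.7
[-0.01340982  0.01681983 -0.01206357]
```

View pics/s3_c220_60.png

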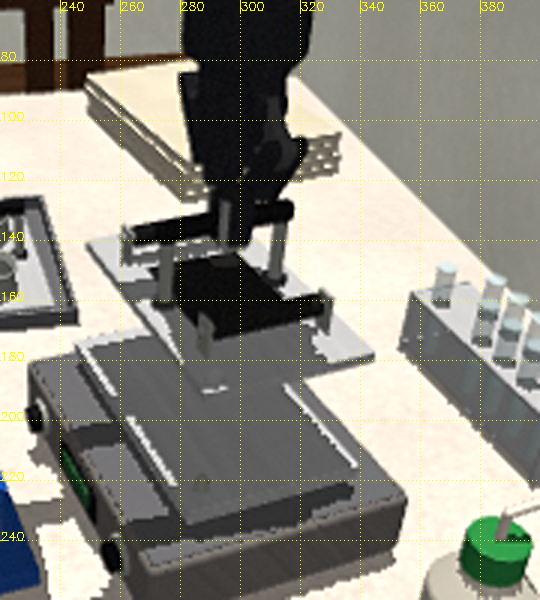

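View pics/w3.png

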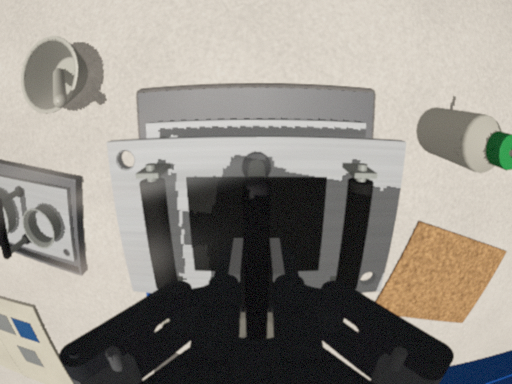

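```bash
python3 -c "
from h import *
S=load('scene0');W=load('w1')
print('wash',onz(S,(152,174),180),onz(S,(159,202),0),onz(W,(487,121),180))
print('mortar',onz(S,(297,275),30))
W=load('w3'); fit([(W,(47,87,173.4),(126,158)),(W,(-47,-87,173.4),(366.5,276))])
plan(495,-364,430,-.15)
"
```

```text
wash [ 737.9 -223.8] [ 735.3 -247.2] [ 719.2 -206.1]
mortar [725.8 247.7]
fit x,y,yaw [ 6.35206e+02 -1.59490e+01  1.56000e-01] res px [-1.  -0.4  1.2  0.9]
now [634.4 -16.9 384.7] [ 3.1413e+00 -2.7000e-03  1.5520e-01] op 0.129 F [ 0.  -0.1 -5. ] t 4.4
shift [-0.1913  0.3214 -0.0457] spin 17.49 rows>= 7.5
```

Request:
carry_out(
  steps=[
    [[0,-0.01,0.015,-0.02,1],[0,-0.03,0.05,-0.03,4],[0,-0.05,0.09,-0.03,7],[0,-0.075,0.13,-0.03,10],[0,-0.1,0.17,-0.03,13],[0,-0.125,0.21,-0.03,15],[0,-0.15,0.25,-0.03,17.5],[0,-0.17,0.285,-0.03,17.5]],
  ],
)

```text
clock: 5.2
eef_pos: [508.8, -326.5, 413.0]
tcp_rot: [-3.14, -0.001, -0.152]
contact_force: [1.7, -0.1, -4.0]
opening: 0.124
```

```bash
python3 -c "
from h import *
plan(495,-364,300,-.15)"
```

```text
now [ 508.8 -326.5  413. ] [-3.1405e+00 -5.0000e-04 -1.5230e-01] op 0.124 F [ 1.7 -0.1 -4. ] t 5.2
shift [-0.008   0.0393  0.1129] spin -0.13 rows>= 2.4
```

Request:
carry_out(
  steps=[
    [[0,-0.008,0.03,0.01,0],[0,-0.008,0.039,0.03,0],[0,-0.008,0.039,0.05,0],[0,-0.008,0.039,0.08,0],[0,-0.008,0.039,0.11,0],[0,-0.008,0.039,0.14,0],[0,-0.008,0.039,0.14,0],[0,-0.008,0.039,0.14,0]],
  ],
)

```text
clock: 6.0
eef_pos: [494.8, -363.5, 272.3]
tcp_rot: [-3.139, 0.002, -0.152]
contact_force: [0.9, -0.5, -3.9]
opening: 0.124
```

```bash
python3 -c "
from h import *
snap('scene','sc4');snap('wrist','w4')
crop('sc4',100,60,260,200,5)
plan(495,-364,225.3,-.15)"
```

```text
pics/sc4_c100_60.png (700, 800, 3)
now [ 495.6 -364.   274.3] [-3.1414e+00 -2.3000e-03 -1.5220e-01] op 0.127 F [-0.4 -0.6 -4. ] t 6.1
shift [-0.0007  0.0001  0.049 ] spin -0.13 rows>= 1.0
```

View pics/w4.png

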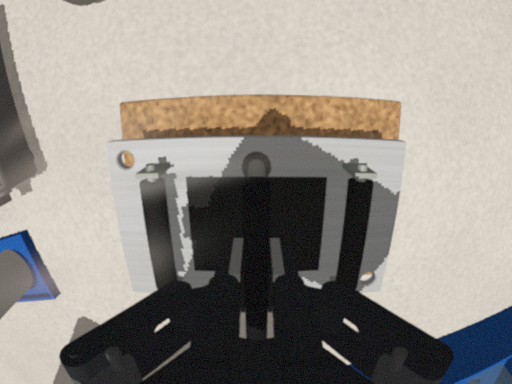

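View pics/sc4_c100_60.png

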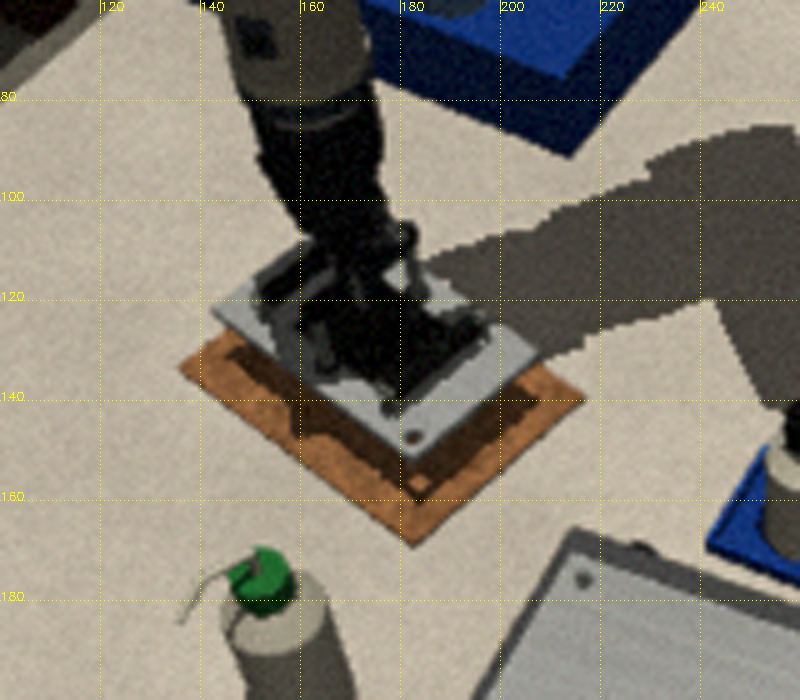

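Request:
carry_out(
  steps=[
    [[0,0,0,0.015,0],[0,0,0,0.03,0],[0,0,0,0.038,0],[0,0,0,0.042,0],[0,0,0,0.044,0],[0,0,0,0.046,0],[0,0,0,0.047,0],[0,0,0,0.047,0]],
  ],
)

```text
clock: 6.9
eef_pos: [495.8, -364.1, 227.4]
tcp_rot: [-3.142, -0.002, -0.152]
contact_force: [-1.0, -0.4, -5.0]
opening: 0.128
```

```bash
python3 -c "
from h import *
plan(495,-364,225.3,-.15)"
```

```text
now [ 495.8 -364.1  227.4] [-3.1415e+00 -2.5000e-03 -1.5220e-01] op 0.128 F [-1.  -0.4 -5. ] t 6.9
shift [-0.0008 -0.      0.0021] spin -0.13 rows>= 0.0
```

Request:
carry_out(
  steps=[
    [[0,0,0,0.0005,0],[0,0,0,0.001,0],[0,0,0,0.0015,0],[0,0,0,0.002,0],[0,0,0,0.0025,0],[0,0,0,0.003,0],[0,0,0,0.003,0],[0,0,0,0.003,0]],
  ],
)

```text
clock: 7.7
eef_pos: [495.8, -364.1, 225.3]
tcp_rot: [3.142, -0.003, -0.152]
contact_force: [-3.1, 1.7, 5.8]
opening: 0.131
```

Request:
carry_out(
  steps=[
    [[20,0,0,0,0],[45,0,0,0,0],[45,0,0,0,0],[45,0,0,0,0],[45,0,0,-0.01,0],[45,0,0,-0.04,0],[45,0,0,-0.08,0],[45,0,0,-0.12,0]],
  ],
)

```text
clock: 8.5
eef_pos: [495.3, -363.9, 346.9]
tcp_rot: [-3.141, -0.002, -0.152]
contact_force: [0.7, 0.2, -0.1]
opening: 0.449
```

```bash
python3 -c "
from h import *
snap('wrist','w5')
snap('side','s5')
plan(483,340,335,0)"
```

```text
now [ 497.  -365.2  351.9] [ 3.137  -0.0114 -0.1522] op 0.449 F [1.  0.1 0.9] t 8.6
shift [-0.1209 -0.695   0.0123] spin -8.72 rows>= 14.1
```

View pics/w5.png

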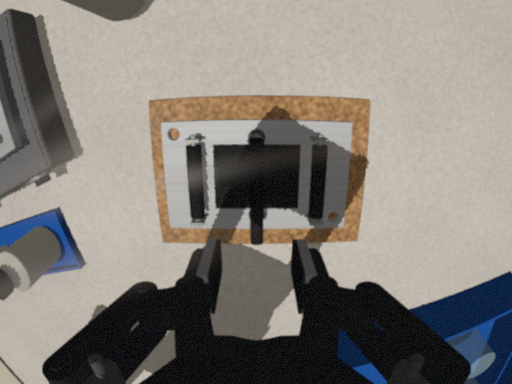

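View pics/s5.png

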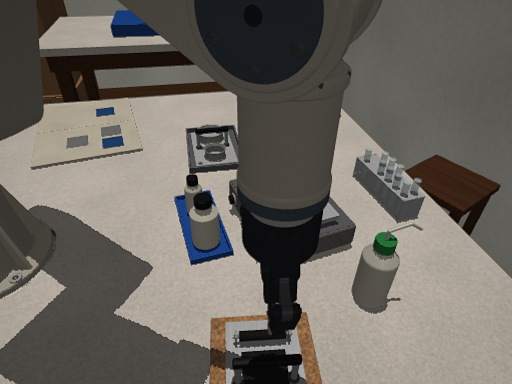

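Request:
carry_out(
  steps=[
    [[45,-0.12,-0.695,0.012,-8.7],[45,-0.12,-0.695,0.012,-8.7],[45,-0.12,-0.695,0.012,-8.7],[45,-0.12,-0.695,0.012,-8.7],[45,-0.12,-0.695,0.012,-8.7],[45,-0.12,-0.695,0.012,-8.7],[45,-0.12,-0.695,0.012,-8.7],[45,-0.12,-0.695,0.012,-8.7]],
  ],
)

```text
clock: 9.4
eef_pos: [488.4, 37.8, 340.0]
tcp_rot: [3.135, -0.011, -0.001]
contact_force: [0.8, -0.1, 0.4]
opening: 0.45
```

```bash
python3 -c "
from h import *
plan(482,342,339,0)"
```

```text
now [488.4  37.8 340. ] [ 3.1354e+00 -1.1200e-02 -5.0000e-04] op 0.45 F [ 0.8 -0.1  0.4] t 9.4
shift [-0.0066 -0.3042 -0.001 ] spin -0.03 rows>= 6.1
```

Request:
carry_out(
  steps=[
    [[45,-0.0066,-0.304,-0.001,0],[45,-0.0066,-0.304,-0.001,0],[45,-0.0066,-0.304,-0.001,0],[45,-0.0066,-0.304,-0.001,0],[45,-0.0066,-0.304,-0.001,0],[45,-0.0066,-0.304,-0.001,0],[45,-0.0066,-0.304,-0.001,0],[45,-0.0066,-0.304,-0.001,0]],
  ],
)

```text
clock: 10.2
eef_pos: [481.5, 343.0, 338.8]
tcp_rot: [3.135, -0.011, 0.002]
contact_force: [0.5, 0.2, -0.1]
opening: 0.453
```

```bash
python3 -c "
from h import *
snap('wrist','w6')
plan(482,342,339,0); crop('w6',130,60,390,260,3)"
```

```text
now [481.6 341.7 338.7] [ 3.1345e+00 -1.0600e-02  8.0000e-04] op 0.452 F [-0.6 -0.7 -0.3] t 10.25
shift [ 0.0005 -0.0003 -0.0003] spin 0.05 rows>= 0.0
pics/w6_c130_60.png (600, 780, 3)
```

View pics/w6_c130_60.png

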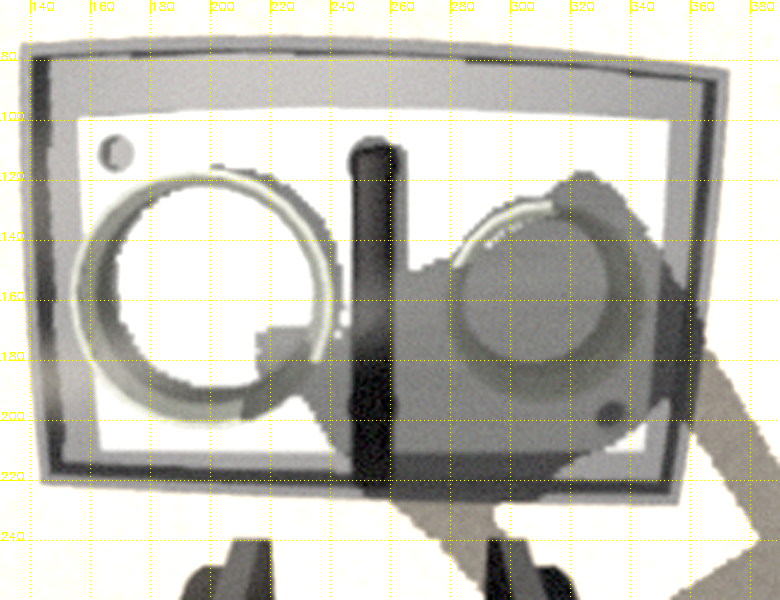

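Run:
```python
from h import *
W=load('w6')
c=lambda u,v:np.array([130+(u+.5)/3-.5,60+(v+.5)/3-.5])
z=12
h=[(W,(47,87,z),c(117,153)),(W,(-47,-87,z),c(610,415))]
q=fit(h); 
p=h+[(W,(60,100,z),c(79,118)),(W,(60,-100,z),c(670,121)),(W,(-60,-100,z),c(645,452)),(W,(-60,100,z),c(100,450))]
q=fit(p)
hd=[(W,(49,0,66),c(376,145)),]
print(proj(W,[[q[0]+49*np.cos(q[2]),q[1]+49*np.sin(q[2]),66]]),c(376,145))
t=[(W,(80,120,18),c(20,45)),(W,(80,-120,18),c(728,70)),(W,(-80,-120,18),c(678,502)),(W,(-80,120,18),c(42,483))]
fit(t)
plan(q[0],q[1],223.3,q[2])
```

```text
fit x,y,yaw [ 5.08392e+02  3.44211e+02 -3.00000e-03] res px [-0.8 -0.4  0.8  0.5]
fit x,y,yaw [ 5.07882e+02  3.43826e+02 -5.00000e-03] res px [-0.4 -0.   1.1  1.1 -0.1 -0.3 -0.4 -0.4 -0.5 -0.2  0.4 -0.2]
[[254.22713617 108.52419347]] [255. 108.]
fit x,y,yaw [ 5.11512e+02  3.46008e+02 -3.40000e-02] res px [-1.  -0.8  1.2 -1.1  0.8  1.4 -1.   1.1]
now [481.6 341.7 338.7] [ 3.1345e+00 -1.0600e-02  8.0000e-04] op 0.452 F [-0.6 -0.7 -0.3] t 10.25
shift [ 0.0251 -0.0029  0.1156] spin 0.32 rows>= 2.4
```

Request:
carry_out(
  steps=[
    [[45,0.012,-0.002,0,0.3],[45,0.0255,-0.003,0,0.3],[45,0.0255,-0.003,0,0.3],[45,0.0255,-0.003,0.03,0.3],[45,0.0255,-0.003,0.07,0.3]],
  ],
)

```text
clock: 10.75
eef_pos: [509.4, 343.9, 270.3]
tcp_rot: [3.137, -0.015, -0.006]
contact_force: [0.8, 1.1, -1.1]
opening: 0.449
```

```bash
python3 -c "
from h import *
plan(508,344,223.3,-.004)"
```

```text
now [509.4 343.9 270.3] [ 3.1374 -0.0147 -0.006 ] op 0.449 F [ 0.8  1.1 -1.1] t 10.75
shift [-0.0021 -0.0002  0.0469] spin -0.12 rows>= 0.9
```

```bash
python3 -c "
from h import *
for i in range(6):
    grab_frame('side'); plan(508,344,223.3,-.004)"
```

```text
now [506.8 342.2 262.6] [ 3.1312 -0.0057 -0.0059] op 0.447 F [-2.4 -1.7 -5.3] t 10.8
shift [ 0.001  -0.0022  0.0393] spin -0.11 rows>= 0.8
now [506.5 342.1 264.5] [ 3.1298 -0.0037 -0.0058] op 0.45 F [-0.7  0.2 -0.4] t 10.85
shift [ 0.0014 -0.0023  0.0412] spin -0.1 rows>= 0.8
now [507.3 342.9 267. ] [ 3.1315 -0.0062 -0.0055] op 0.451 F [ 0.4 -0.3  0.2] t 10.9
shift [ 0.0005 -0.0015  0.0437] spin -0.08 rows>= 0.9
now [508.  343.6 268.9] [ 3.1335 -0.0091 -0.0053] op 0.451 F [-0.6  0.8  0.3] t 10.95
shift [-0.0004 -0.0007  0.0456] spin -0.07 rows>= 0.9
now [508.5 344.1 270.1] [ 3.135  -0.0112 -0.0051] op 0.451 F [ 0.3  0.9 -0.1] t 11.0
shift [-0.001  -0.0002  0.0468] spin -0.06 rows>= 0.9
now [508.6 344.4 270.8] [ 3.1358 -0.0124 -0.0049] op 0.45 F [-0.  -0.6  0.4] t 11.05
shift [-0.0012  0.0001  0.0475] spin -0.05 rows>= 0.9
```

Request:
carry_out(
  steps=[
    [[45,-0.001,0,0.015,0],[45,-0.001,0,0.03,0],[45,-0.001,0,0.04,0],[45,-0.001,0,0.045,0],[45,-0.001,0,0.048,0],[45,-0.001,0,0.048,0],[45,-0.001,0,0.048,0],[45,-0.001,0,0.048,0]],
  ],
)

```text
clock: 11.85
eef_pos: [508.4, 344.2, 223.2]
tcp_rot: [3.136, -0.013, -0.005]
contact_force: [-0.5, 0.5, -0.1]
opening: 0.448
```

```bash
python3 -c "
from h import *
snap('wrist','w7');grab_frame('side')
plan(508,344,222,-.004)"
```

```text
now [508.3 344.2 223.2] [ 3.1362 -0.013  -0.0049] op 0.447 F [ 1.  -0.6  0.1] t 11.95
shift [-0.0004  0.0002  0.0012] spin -0.05 rows>= 0.0
```

View pics/w7.png

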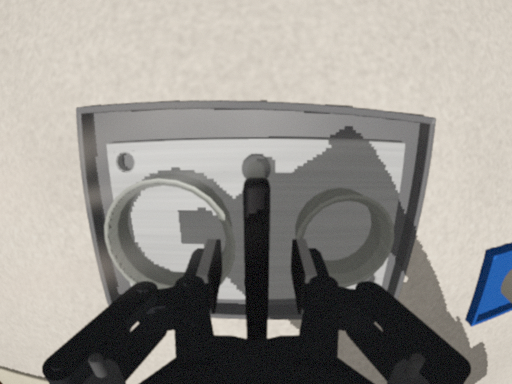

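Request:
carry_out(
  squeeze=60,
  steps=[
    [[0,0,0,0,0],[0,0,0,0,0],[0,0,0,0,0],[0,0,0,0,0],[0,0,0,0,0],[0,0,0,0,0],[0,0,0,0,0],[0,0,0,0,0]],
  ],
)

```text
clock: 12.75
eef_pos: [508.5, 344.3, 223.6]
tcp_rot: [3.136, -0.013, -0.005]
contact_force: [-0.8, -0.9, 6.5]
opening: 0.122
```

```bash
python3 -c "
from h import *
snap('wrist','w8')
plan(508,344,222,-.004)"
```

```text
now [508.5 344.3 223.6] [ 3.1364 -0.0134 -0.0049] op 0.128 F [-1.1 -1.   6.7] t 12.8
shift [-0.0005  0.0003  0.0016] spin -0.05 rows>= 0.0
```

Request:
carry_out(
  steps=[
    [[0,0,0,-0.005,0],[0,0,0,-0.01,0],[0,0,0,-0.02,0],[0,0,0,-0.035,0],[0,0,0,-0.055,0],[0,0,0,-0.075,0],[0,0,0,-0.09,0],[0,0,0,-0.1,0]],
  ],
)

```text
clock: 13.6
eef_pos: [507.3, 344.9, 325.7]
tcp_rot: [3.138, -0.015, -0.005]
contact_force: [-0.4, -0.1, -4.7]
opening: 0.128
```

```bash
python3 -c "
from h import *
for i in range(4): grab_frame('side')
snap('wrist','w9'); plan(508,344,400,-.004); print(r.sense()['wrist_torque'])"
```

```text
now [506.8 344.6 322.8] [ 3.1358 -0.0124 -0.0049] op 0.126 F [-0.4  0.  -4.6] t 13.85
shift [ 0.0021  0.001  -0.0772] spin -0.05 rows>= 1.5
[ 0.03137647  0.00224928 -0.04813195]
```

View pics/w9.png

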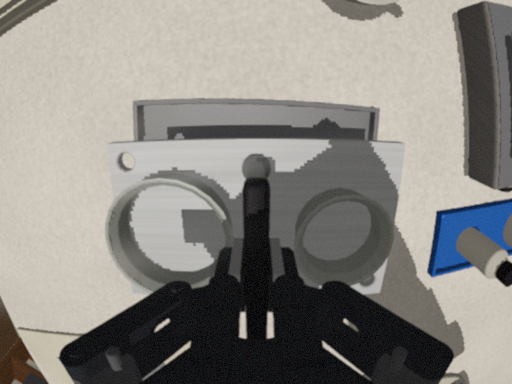

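```bash
python3 -c "
from h import *
crop('w3',100,130,160,190,5,10);crop('w9',100,130,160,190,5,10);crop('w3',340,250,400,310,5,10);crop('w9',340,250,400,310,5,10)
I=[cv2.imread('pics/'+f) for f in ('w3_c100_130.png','w9_c100_130.png','w3_c340_250.png','w9_c340_250.png')]
cv2.imwrite('pics/cmp.png',np.vstack([np.hstack(I[:2]),np.hstack(I[2:])]))"
```

```text
pics/w3_c100_130.png (300, 300, 3)
pics/w9_c100_130.png (300, 300, 3)
pics/w3_c340_250.png (300, 300, 3)
pics/w9_c340_250.png (300, 300, 3)
```

View pics/cmp.png

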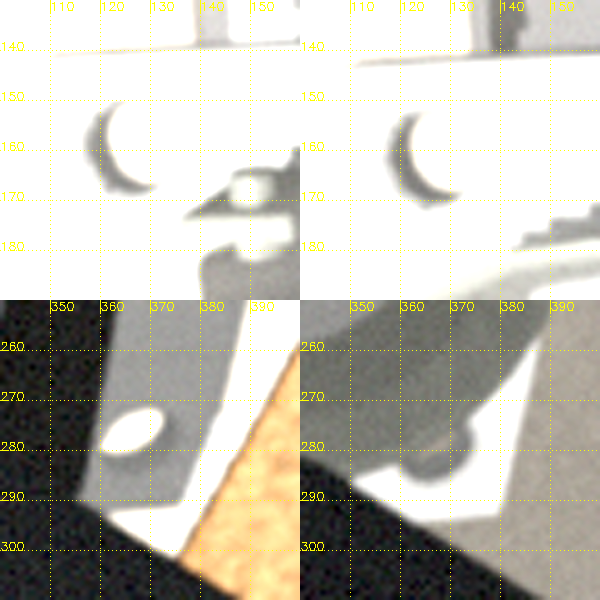

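Run:
```python
from h import *
for f,dz,A,B in(('w3',219.3,(126,158.8),(366.5,276.5)),('w9',219.6,(126.6,161),(366.8,278.5))):
    W=load(f); s=W['state']; z=s['eef_pos'][2]-dz+8; print(s['eef_pos'],s['tcp_rot'],s['clock'])
    q=fit([(W,(47,87,z),A),(W,(-47,-87,z),B)])
    d=q[:2]-s['eef_pos'][:2]; c,sn=np.cos(q[2]),np.sin(q[2]); print('local off',c*d[0]+sn*d[1],-sn*d[0]+c*d[1],'yaw off',q[2]-s['tcp_rot'][2])
```

```text
[634.90817563 -16.84310161 386.16647582] [ 3.14082099 -0.00511581  0.15529047] 4.35
fit x,y,yaw [ 6.35161e+02 -1.61300e+01  1.56000e-01] res px [-1.7 -0.6  1.9  1.5]
local off 0.3610146704509094 0.665566359483746 yaw off 0.0007958776353498564
[506.9588667  344.66524271 323.31767148] [ 3.13626496 -0.01324342 -0.00482725] 13.8
fit x,y,yaw [ 5.07174e+02  3.44004e+02 -5.00000e-03] res px [-1.3 -0.5  1.5  1.2]
local off 0.2185541000786163 -0.6600969089505064 yaw off -0.00010532554596097334
```

```bash
python3 -c "
from h import *
plan(634.4,-15.5,360,.156)"
```

```text
now [506.8 344.6 322.8] [ 3.1358 -0.0124 -0.0049] op 0.126 F [-0.4  0.  -4.6] t 13.85
shift [ 0.1298  0.3597 -0.0335] spin -9.22 rows>= 7.7
```

Request:
carry_out(
  steps=[
    [[0,0,0.01,-0.02,0],[0,0.015,0.04,-0.035,-1],[0,0.03,0.08,-0.04,-2],[0,0.045,0.12,-0.04,-3],[0,0.06,0.165,-0.04,-4],[0,0.075,0.21,-0.04,-5],[0,0.09,0.25,-0.04,-6],[0,0.1,0.28,-0.04,-7]],
  ],
)

```text
clock: 14.65
eef_pos: [605.3, 61.7, 364.5]
tcp_rot: [3.134, -0.01, 0.117]
contact_force: [0.5, -0.7, -5.2]
opening: 0.127
```

```bash
python3 -c "
from h import *
for i in range(6): grab_frame('side')
plan(634.4,-15.5,355,.156)"
```

```text
now [604.5  65.  364.9] [ 3.1346 -0.0101  0.1175] op 0.126 F [ 0.   0.5 -4.3] t 14.95
shift [0.0201 0.0833 0.0107] spin -2.21 rows>= 1.7
```

Request:
carry_out(
  steps=[
    [[0,0.008,0.03,0,-1],[0,0.014,0.06,0.005,-1.5],[0,0.018,0.075,0.01,-2.2],[0,0.02,0.083,0.011,-2.2],[0,0.02,0.083,0.011,-2.2],[0,0.02,0.083,0.011,-2.2],[0,0.02,0.083,0.011,-2.2],[0,0.02,0.083,0.011,-2.2]],
  ],
)

```text
clock: 15.75
eef_pos: [634.1, -14.3, 354.9]
tcp_rot: [3.134, -0.01, 0.157]
contact_force: [-0.7, 0.5, -4.7]
opening: 0.127
```

```bash
python3 -c "
from h import *
grab_frame('side');snap('side','s10'); grab_frame('side'); snap('wrist','w10'); snap('scene','sc10')
plan(634.4,-15.5,320,.156)
crop('s10',210,80,370,240,4,10);crop('sc10',170,130,300,250,5,10);crop('w10',90,120,400,310,2)"
```

```text
now [634.2 -15.  354.8] [ 3.1343 -0.0099  0.156 ] op 0.125 F [ 0.1 -0.3 -3.9] t 16.0
shift [-0.0002  0.0003  0.0348] spin -0.0 rows>= 0.7
pics/s10_c210_80.png (640, 640, 3)
pics/sc10_c170_130.png (600, 650, 3)
pics/w10_c90_120.png (380, 620, 3)
```

View pics/s10_c210_80.png

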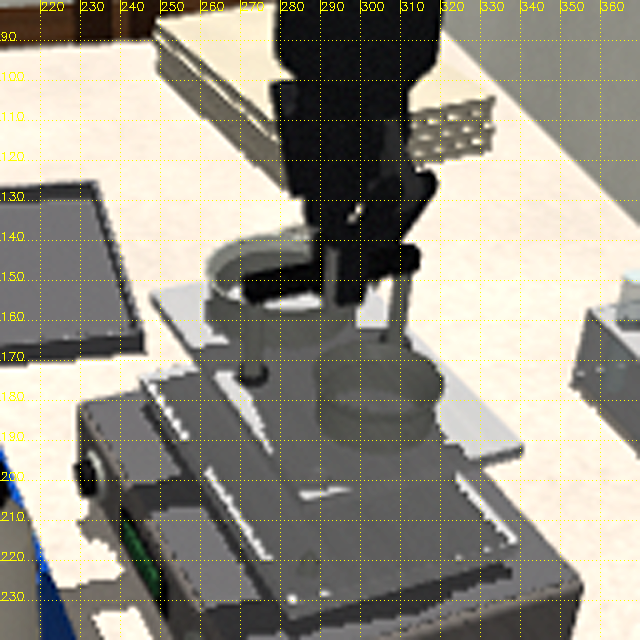

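View pics/w10_c90_120.png

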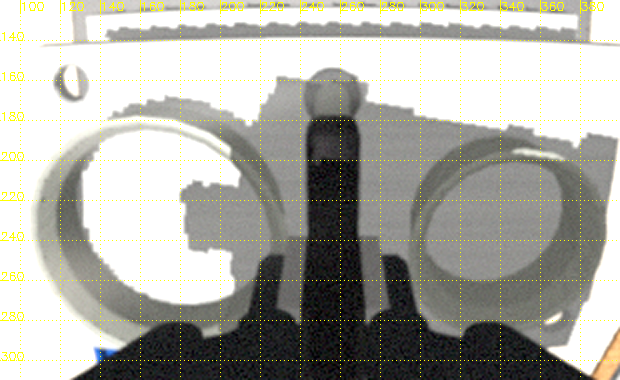

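View pics/sc10_c170_130.png

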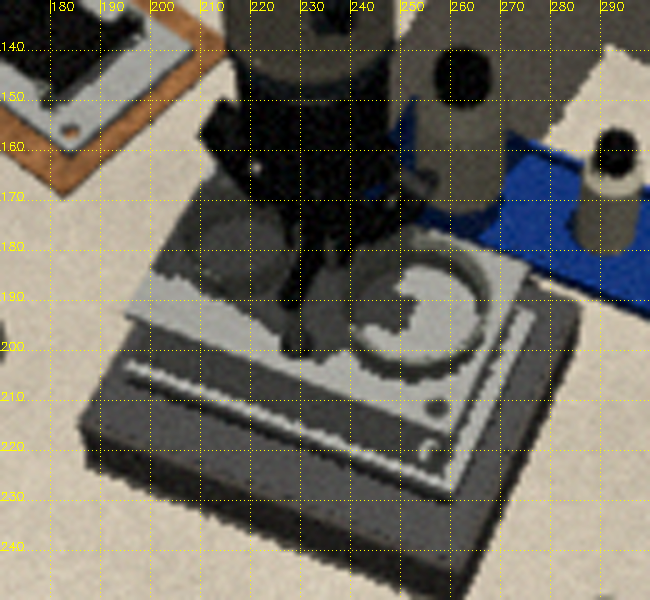

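```bash
python3 - <<'E'
from h import *
S=load('sc10'); W=load('w10'); D=load('s10')
c=lambda u,v:np.array([170+(u+.5)/5-.5,130+(v+.5)/5-.5])
print('pin',onz(S,c(430,448),93),'hole',onz(S,c(437,407),143))
z=354.8-219.6+8
w=lambda u,v:np.array([90+(u+.5)/2-.5,120+(v+.5)/2-.5])
q=fit([(W,(47,87,z),w(71,83)),(W,(-47,-87,z),(366.8,278.5))])
print(q[0]+47*np.cos(q[2])-87*np.sin(q[2]),q[1]+47*np.sin(q[2])+87*np.cos(q[2]))
E
python3 -c "
from h import *
crop('s10',270,200,310,240,14,5)"
```

```text
pin [666.1  73.6] hole [665.   77.4]
fit x,y,yaw [ 6.33883e+02 -1.54210e+01  1.58000e-01] res px [-0.8 -0.3  1.   0.8]
666.5755214824317 77.90207438948998
pics/s10_c270_200.png (560, 560, 3)
```

View pics/s10_c270_200.png

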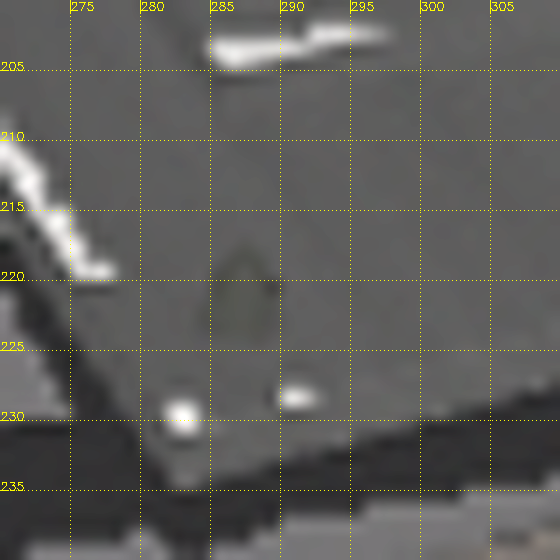

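```bash
python3 -c "
from h import *
crop('sc10',235,195,275,235,14,5);crop('scene0',235,195,275,235,14,5)
I=[cv2.imread('pics/'+f+'_c235_195.png') for f in ('sc10','scene0')]
cv2.imwrite('pics/cmp2.png',np.hstack(I)[:, :])
"
```

```text
pics/sc10_c235_195.png (560, 560, 3)
pics/scene0_c235_195.png (560, 560, 3)
```

```bash
python3 -c "
import cv2
a=cv2.imread('pics/cmp2.png');cv2.imwrite('pics/cmp2b.png',cv2.resize(a,None,fx=.7,fy=.7))"
```

```text
(no output)
```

View pics/cmp2b.png

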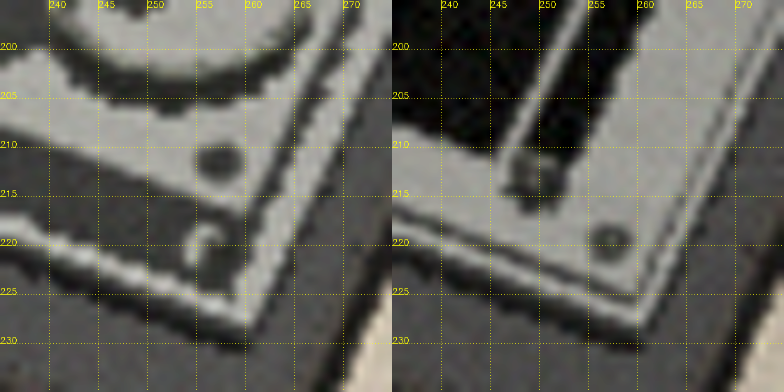

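Request:
carry_out(
  steps=[
    [[0,0,0,0.008,0],[0,0,0,0.016,0],[0,0,0,0.024,0],[0,0,0,0.03,0],[0,0,0,0.033,0],[0,0,0,0.034,0],[0,0,0,0.034,0],[0,0,0,0.034,0]],
  ],
)

```text
clock: 16.8
eef_pos: [634.7, -15.2, 321.1]
tcp_rot: [3.134, -0.01, 0.156]
contact_force: [0.2, 0.2, -5.1]
opening: 0.126
```

```bash
python3 -c "
from h import *
grab_frame('side'); snap('wrist','w11'); snap('side','s11');snap('scene','sc11')
plan(634.4,-15.5,304.6,.156)
crop('w11',90,120,160,190,5,10);crop('s11',250,170,350,240,5,10);crop('sc11',200,170,290,240,5,10)
I=[cv2.imread('pics/'+f) for f in('w11_c90_120.png','s11_c250_170.png','sc11_c200_170.png')]
I=[i[:350,:450] for i in I]; cv2.imwrite('pics/cmp3.png',np.hstack([I[0][:, :320],I[2]]))"
```

```text
now [634.6 -15.2 321.1] [ 3.1342 -0.0105  0.1561] op 0.131 F [ 0.1 -0.1 -4. ] t 17.0
shift [-0.0005  0.0002  0.0165] spin 0.0 rows>= 0.3
pics/w11_c90_120.png (350, 350, 3)
pics/s11_c250_170.png (350, 500, 3)
pics/sc11_c200_170.png (350, 450, 3)
```

View pics/cmp3.png

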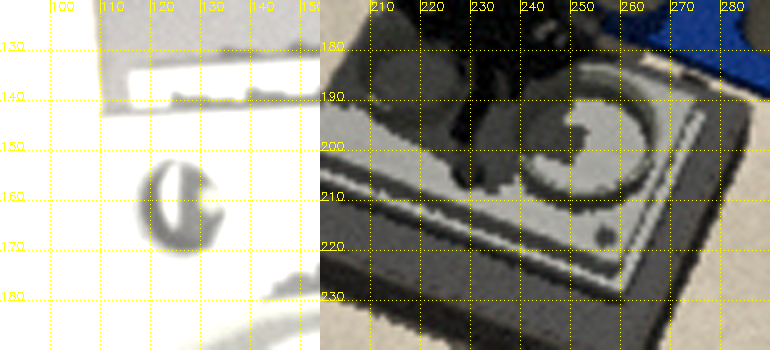

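View pics/s11_c250_170.png

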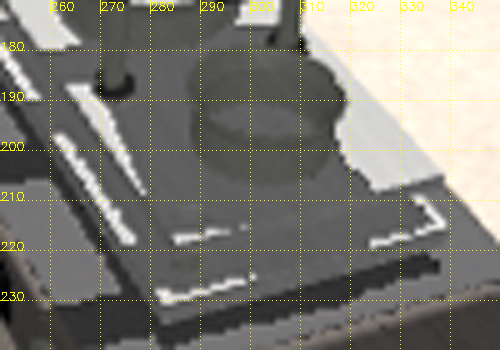

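Run:
```python
from h import *
W=load('w11')
print('hole top',onz(W,(126.3,160.8),109.5),'pin tip',onz(W,(131.5,159),97))
crop('w11',105,140,150,180,12,5)
```

```text
hole top [667.6  76.1] pin tip [665.9  77.4]
pics/w11_c105_140.png (480, 540, 3)
```

View pics/w11_c105_140.png

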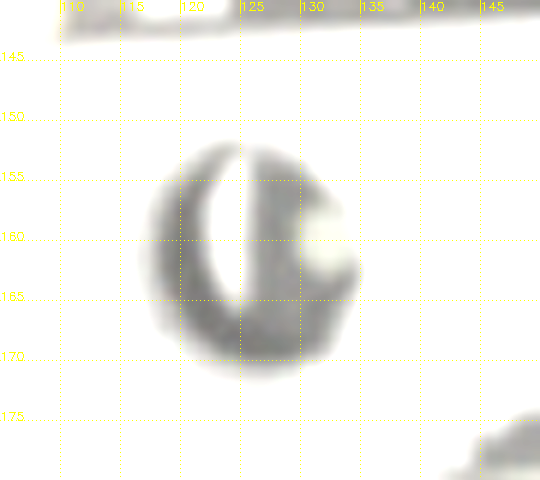

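Request:
carry_out(
  steps=[
    [[0,-0.0005,0,0.002,0],[0,-0.001,0,0.004,0],[0,-0.001,0,0.006,0],[0,-0.001,0,0.008,0],[0,-0.001,0,0.009,0],[0,-0.001,0,0.009,0],[0,-0.001,0,0.009,0],[0,-0.001,0,0.009,0]],
  ],
)

```text
clock: 17.8
eef_pos: [633.8, -15.4, 312.2]
tcp_rot: [3.134, -0.011, 0.156]
contact_force: [0.3, 0.6, -3.9]
opening: 0.127
```

```bash
python3 -c "
from h import *
grab_frame('side'); snap('wrist','w12');
plan(634.4,-15.5,304.6,.156); print(r.sense()['wrist_torque'])
crop('w12',105,140,150,180,12,5);
a=load('w12');print(onz(a,(126.3,161),101))"
```

```text
now [633.8 -15.4 312.1] [ 3.1342 -0.0106  0.156 ] op 0.127 F [-0.6  0.  -4.4] t 17.9
shift [0.0005 0.0001 0.0075] spin 0.0 rows>= 0.2
[0.00373025 0.01612191 0.01740171]
pics/w12_c105_140.png (480, 540, 3)
[666.6  75.7]
```

View pics/w12_c105_140.png

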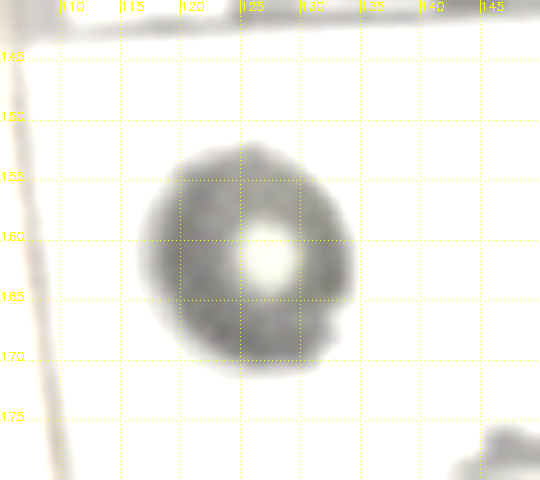

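Request:
carry_out(
  steps=[
    [[0,0,0,0.001,0],[0,0,0,0.002,0],[0,0,0,0.003,0],[0,0,0,0.004,0],[0,0,0,0.005,0],[0,0,0,0.0055,0],[0,0,0,0.006,0],[0,0,0,0.006,0]],
  ],
)

```text
clock: 18.7
eef_pos: [633.8, -15.4, 306.1]
tcp_rot: [3.134, -0.01, 0.156]
contact_force: [-0.1, -0.6, -4.4]
opening: 0.129
```

Request:
carry_out(
  steps=[
    [[0,0,0,0.0005,0],[0,0,0,0.001,0],[0,0,0,0.0015,0],[0,0,0,0.002,0],[0,0,0,0.0025,0],[0,0,0,0.0025,0]],
  ],
)

```text
clock: 19.3
eef_pos: [633.9, -15.5, 304.6]
tcp_rot: [3.134, -0.011, 0.156]
contact_force: [-5.2, -0.2, 5.7]
opening: 0.127
```

```bash
python3 -c "
from h import *
snap('wrist','w13');
plan(634.4,-15.5,304.6,.156); print(r.sense()['wrist_torque'])"
```

```text
now [633.8 -15.5 304.6] [ 3.134  -0.0108  0.156 ] op 0.123 F [-5.1 -0.9  6.4] t 19.35
shift [ 0.0005  0.0001 -0.    ] spin -0.0 rows>= 0.0
[0.02103558 0.62818179 0.04646537]
```

Request:
carry_out(
  steps=[
    [[0,0,0,0.0005,0],[0,0,0,0.001,0],[0,0,0,0.001,0],[0,0,0,0.001,0]],
  ],
)

```text
clock: 19.75
eef_pos: [633.8, -15.5, 304.6]
tcp_rot: [3.134, -0.011, 0.156]
contact_force: [-5.4, 0.0, 8.2]
opening: 0.125
```

Request:
carry_out(
  steps=[
    [[15,0,0,0,0],[25,0,0,0,0],[45,0,0,0,0],[45,0,0,0,0],[45,0,0,0,0],[45,0,0,-0.02,0],[45,0,0,-0.05,0],[45,0,0,-0.05,0]],
  ],
)

```text
clock: 20.55
eef_pos: [634.6, -15.2, 358.4]
tcp_rot: [3.133, -0.017, 0.156]
contact_force: [1.5, -0.0, -0.3]
opening: 0.453
```

```bash
python3 -c "
from h import *
for i in range(4): grab_frame('side')
snap('wrist','w14');snap('side','s14');snap('scene','sc14')
plan(634.4,-15.5,430,.156)
crop('s14',210,130,370,260,5,10);crop('w14',90,100,400,310,2,20)"
```

```text
now [632.9 -15.2 353.5] [ 3.1343 -0.0094  0.156 ] op 0.454 F [ 0.6  0.1 -0.5] t 20.9
shift [ 0.0021  0.0011 -0.0765] spin 0.0 rows>= 1.5
pics/s14_c210_130.png (650, 800, 3)
pics/w14_c90_100.png (420, 620, 3)
```

View pics/s14_c210_130.png

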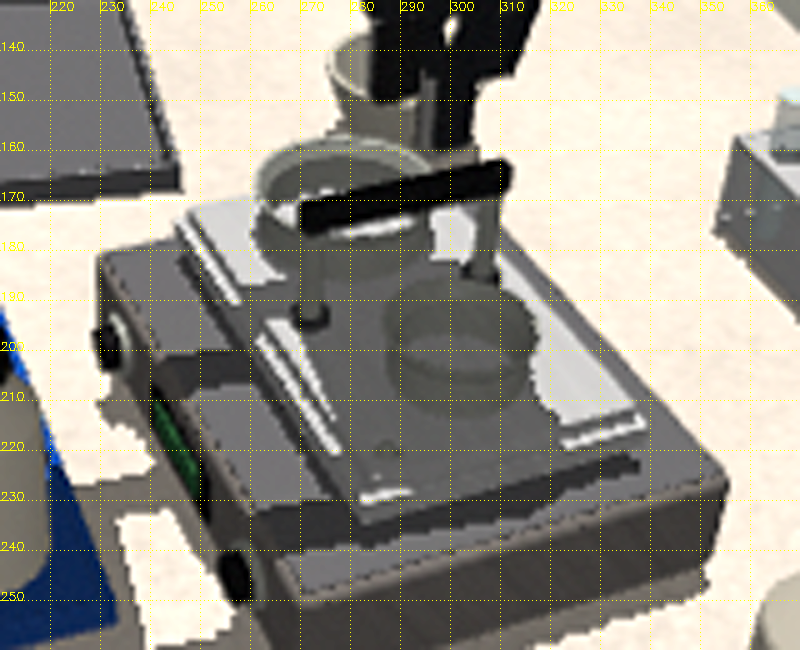

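View pics/w14_c90_100.png

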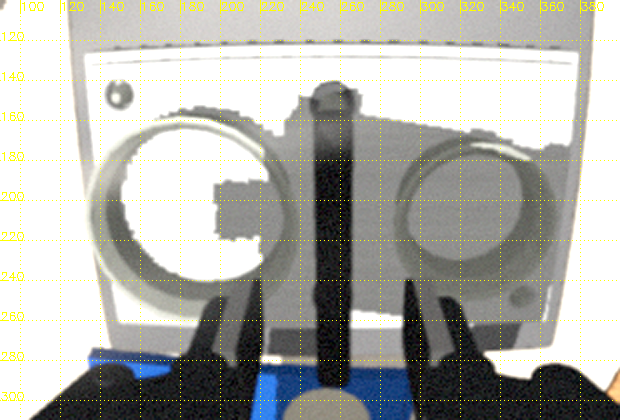

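```bash
python3 -c "
from h import *
plan(495.5,-364,350,-.152)"
```

```text
now [632.9 -15.2 353.5] [ 3.1343 -0.0094  0.156 ] op 0.454 F [ 0.6  0.1 -0.5] t 20.9
shift [-0.19    0.3232  0.0041] spin 17.65 rows>= 7.5
```

Request:
carry_out(
  steps=[
    [[45,0,0,-0.03,0],[45,-0.02,0.04,-0.04,2],[45,-0.19,0.323,-0.02,17.6],[45,-0.19,0.323,-0.02,17.6],[45,-0.19,0.323,-0.02,17.6],[45,-0.19,0.323,-0.02,17.6],[45,-0.19,0.323,-0.02,17.6],[45,-0.19,0.323,-0.02,17.6]],
  ],
)

```text
clock: 21.7
eef_pos: [505.5, -336.9, 375.2]
tcp_rot: [3.138, -0.011, -0.151]
contact_force: [0.4, 0.2, 0.2]
opening: 0.449
```

```bash
python3 -c "
from h import *
plan(495.5,-364,350,-.152)"
```

```text
now [ 505.5 -336.9  375.2] [ 3.1378 -0.0105 -0.1512] op 0.449 F [0.4 0.2 0.2] t 21.7
shift [-0.0061  0.0282  0.0253] spin 0.05 rows>= 0.8
```

Request:
carry_out(
  steps=[
    [[45,-0.006,0.028,0,0],[45,-0.006,0.028,0,0],[45,-0.006,0.028,0,0],[45,-0.006,0.028,0.03,0],[45,-0.006,0.028,0.075,0]],
  ],
)

```text
clock: 22.2
eef_pos: [497.7, -363.6, 302.0]
tcp_rot: [3.135, -0.016, -0.15]
contact_force: [0.8, -0.9, -0.1]
opening: 0.45
```

```bash
python3 -c "
from h import *
for i in range(2):
    grab_frame('side'); plan(495.5,-364,225.3,-.152)"
```

```text
now [ 495.1 -361.5  292.9] [ 3.1413 -0.0045 -0.1498] op 0.448 F [-2.7  1.8 -6. ] t 22.25
shift [0.0005 0.0024 0.0676] spin 0.13 rows>= 1.4
now [ 494.8 -361.4  295.1] [-3.1406e+00 -2.1000e-03 -1.4970e-01] op 0.45 F [-1.   2.2 -0.5] t 22.3
shift [0.0009 0.0026 0.0698] spin 0.13 rows>= 1.4
```

Tilt is nearly nil now; I lock it in by starting the next call here.

Request:
carry_out(
  steps=[
    [[45,0.0005,0.0025,0.015,0.1],[45,0.0005,0.0025,0.03,0.1],[45,0.0005,0.0025,0.045,0.1],[45,0.0005,0.0025,0.055,0.1],[45,0.0005,0.0025,0.062,0.1],[45,0.0005,0.0025,0.067,0.1],[45,0.0005,0.0025,0.07,0.1],[45,0.0005,0.0025,0.07,0.1]],
  ],
)

```text
clock: 23.1
eef_pos: [495.1, -363.9, 225.0]
tcp_rot: [-3.141, -0.002, -0.152]
contact_force: [-0.0, -0.2, -0.3]
opening: 0.447
```

```bash
python3 -c "
from h import *
for i in range(3): grab_frame('side')
snap('wrist','w15')
plan(495.5,-364,225.3,-.152)"
```

```text
now [ 495.2 -364.   225.5] [-3.141e+00 -2.700e-03 -1.515e-01] op 0.45 F [-0.4  0.8 -0.4] t 23.3
shift [ 0.0003 -0.      0.0002] spin 0.03 rows>= 0.0
```

View pics/w15.png

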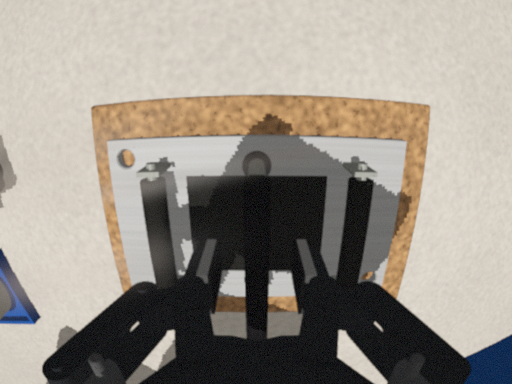

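Back in the same relative pose (hole at (126,158)). Grip and lift.

Request:
carry_out(
  squeeze=60,
  steps=[
    [[0,0,0,0,0],[0,0,0,0,0],[0,0,0,0,0],[0,0,0,0,0],[0,0,0,0,0],[0,0,0,0,0],[0,0,0,0,0]],
  ],
)

```text
clock: 24.0
eef_pos: [495.4, -364.2, 226.1]
tcp_rot: [-3.141, -0.003, -0.152]
contact_force: [-0.5, 0.4, 5.5]
opening: 0.126
```

Request:
carry_out(
  steps=[
    [[0,0,0,-0.005,0],[0,0,0,-0.012,0],[0,0,0,-0.025,0],[0,0,0,-0.05,0],[0,0,0,-0.09,0],[0,0,0,-0.13,0],[0,0,0,-0.16,0],[0,0,0,-0.17,0]],
  ],
)

```text
clock: 24.8
eef_pos: [495.3, -364.5, 400.5]
tcp_rot: [3.139, -0.009, -0.151]
contact_force: [2.0, 0.6, -5.0]
opening: 0.131
```

```bash
python3 -c "
from h import *
for i in range(6): grab_frame('side')
plan(460,0,400,-.036)"
```

```text
now [ 494.3 -363.7  393.9] [-3.1397e+00 -3.0000e-04 -1.5150e-01] op 0.129 F [-0.  -0.4 -4.6] t 25.1
shift [-0.0888 -0.3544 -0.0055] spin -6.62 rows>= 7.3
```

Request:
carry_out(
  steps=[
    [[0,-0.01,-0.015,-0.005,0],[0,-0.02,-0.05,-0.01,-1],[0,-0.03,-0.09,-0.01,-2],[0,-0.04,-0.135,-0.01,-3],[0,-0.05,-0.18,-0.01,-4],[0,-0.06,-0.225,-0.01,-5],[0,-0.07,-0.27,-0.01,-6],[0,-0.08,-0.315,-0.01,-6.6]],
  ],
)

```text
clock: 25.9
eef_pos: [462.0, -38.6, 403.2]
tcp_rot: [-3.14, 0.002, -0.036]
contact_force: [1.0, 0.6, -4.9]
opening: 0.124
```

```bash
python3 -c "
from h import *
plan(511.5,346,400,-.036)"
```

```text
now [462.  -38.6 403.2] [-3.1396e+00  1.6000e-03 -3.6000e-02] op 0.124 F [ 1.   0.6 -4.9] t 25.9
shift [ 0.0357 -0.3861  0.0039] spin 0.0 rows>= 7.8
```

Request:
carry_out(
  steps=[
    [[0,0.004,-0.045,0,0],[0,0.008,-0.09,0,0],[0,0.012,-0.135,0,0],[0,0.018,-0.18,0,0],[0,0.022,-0.225,0,0],[0,0.026,-0.27,0,0],[0,0.03,-0.315,0,0],[0,0.034,-0.35,0,0]],
  ],
)

```text
clock: 26.7
eef_pos: [508.2, 312.4, 402.0]
tcp_rot: [-3.141, 0.004, -0.035]
contact_force: [1.5, -0.3, -3.6]
opening: 0.131
```

```bash
python3 -c "
from h import *
for i in range(5): grab_frame('side')
plan(511.5,346,270,-.036)"
```

```text
now [508.1 309.5 402.2] [ 3.1415  0.0041 -0.0354] op 0.123 F [ 0.1 -0.6 -3.5] t 26.95
shift [ 0.0027 -0.0366  0.1322] spin 0.04 rows>= 2.7
```

Request:
carry_out(
  steps=[
    [[0,0.001,-0.02,0.01,0],[0,0.003,-0.036,0.03,0],[0,0.003,-0.036,0.06,0],[0,0.003,-0.036,0.09,0],[0,0.003,-0.036,0.12,0],[0,0.003,-0.036,0.132,0],[0,0.003,-0.036,0.132,0],[0,0.003,-0.036,0.132,0]],
  ],
)

```text
clock: 27.75
eef_pos: [512.3, 345.4, 271.0]
tcp_rot: [-3.141, 0.003, -0.036]
contact_force: [-0.2, -0.1, -4.5]
opening: 0.126
```

```bash
python3 -c "
from h import *
for i in range(3): grab_frame('side')
snap('wrist','w16'); snap('scene','sc16')
plan(511.5,346,225,-.036); crop('sc16',295,160,425,285,5)"
```

```text
now [512.1 345.6 271.5] [-3.1405e+00  2.4000e-03 -3.5400e-02] op 0.127 F [-0.3  0.3 -4.6] t 28.0
shift [-0.0005 -0.0003  0.0465] spin 0.03 rows>= 0.9
pics/sc16_c295_160.png (625, 650, 3)
```

View pics/w16.png

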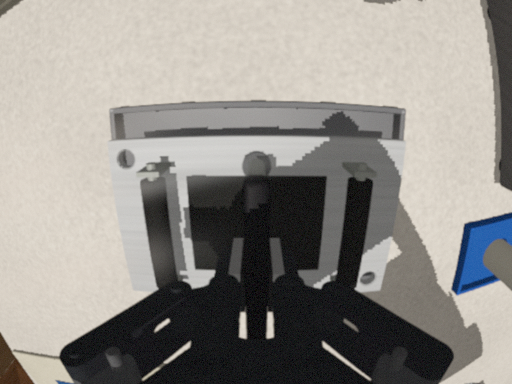

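View pics/sc16_c295_160.png

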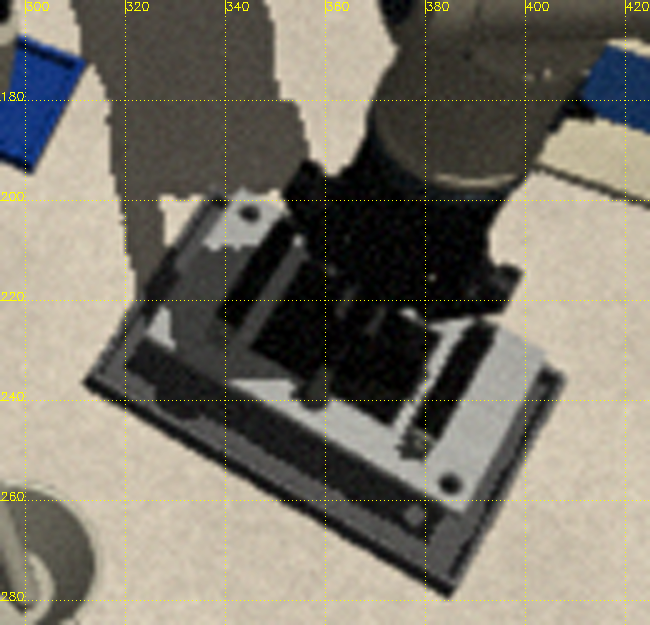

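Request:
carry_out(
  steps=[
    [[0,0,0,0.012,0],[0,0,0,0.024,0],[0,0,0,0.034,0],[0,0,0,0.04,0],[0,0,0,0.043,0],[0,0,0,0.0445,0],[0,0,0,0.0445,0],[0,0,0,0.0445,0]],
  ],
)

```text
clock: 28.8
eef_pos: [512.2, 345.8, 227.3]
tcp_rot: [-3.14, 0.002, -0.035]
contact_force: [-0.6, -0.3, -5.1]
opening: 0.124
```

Request:
carry_out(
  steps=[
    [[0,0,0,0.0005,0],[0,0,0,0.001,0],[0,0,0,0.0015,0],[0,0,0,0.002,0],[0,0,0,0.0025,0],[0,0,0,0.003,0],[0,0,0,0.003,0]],
  ],
)

```text
clock: 29.5
eef_pos: [512.2, 345.8, 224.3]
tcp_rot: [-3.14, 0.002, -0.035]
contact_force: [0.3, -0.1, -4.0]
opening: 0.129
```

Request:
carry_out(
  steps=[
    [[0,0,0,0.0005,0],[0,0,0,0.001,0],[0,0,0,0.001,0],[0,0,0,0.001,0]],
  ],
)

```text
clock: 29.9
eef_pos: [512.1, 345.8, 224.1]
tcp_rot: [-3.14, 0.002, -0.035]
contact_force: [-3.4, -0.7, 4.8]
opening: 0.126
```

Seated at the expected height. Release and lift.

Request:
carry_out(
  steps=[
    [[15,0,0,0,0],[25,0,0,0,0],[45,0,0,0,0],[45,0,0,0,0],[45,0,0,0,0],[45,0,0,-0.03,0],[45,0,0,-0.07,0],[45,0,0,-0.11,0]],
  ],
)

```text
clock: 30.7
eef_pos: [512.1, 345.5, 334.8]
tcp_rot: [-3.141, 0.003, -0.035]
contact_force: [0.5, 1.0, -0.4]
opening: 0.449
```

```bash
python3 -c "
from h import *
for i in range(6): grab_frame('side')
snap('wrist','w17')
plan(400,0,400,.156+1.5708)"
```

```text
now [511.9 345.3 332.6] [-3.1415  0.004  -0.0354] op 0.451 F [-1.  0. -0.] t 31.05
shift [-0.0998  0.3491 -0.0671] spin -100.97 rows>= 7.4
```

View pics/w17.png

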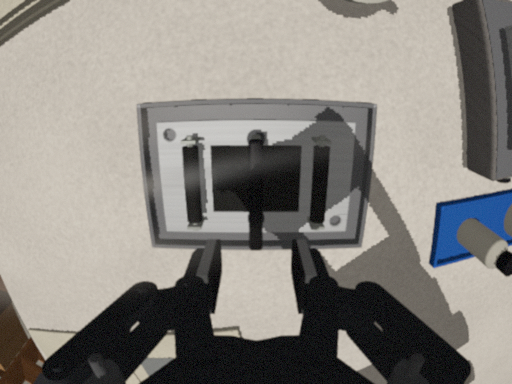

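Request:
carry_out(
  steps=[
    [[100,-0.02,0.02,-0.03,-8],[100,-0.03,0.06,-0.06,-16],[100,-0.04,0.1,-0.067,-24],[100,-0.05,0.15,-0.067,-32],[100,-0.06,0.2,-0.067,-40],[100,-0.065,0.25,-0.067,-48],[100,-0.068,0.3,-0.067,-56],[100,-0.068,0.34,-0.067,-64]],
  ],
)

```text
clock: 31.85
eef_pos: [432.3, 19.4, 398.8]
tcp_rot: [-3.136, 0.003, 1.048]
contact_force: [0.8, 0.2, -0.0]
opening: 1.004
```

```bash
python3 -c "
from h import *
for i in range(4): grab_frame('side')
plan(446,-39,390,1.727)"
```

```text
now [433.1  20.3 399. ] [-3.1366e+00  2.3000e-03  1.0384e+00] op 1.005 F [-0.3  0.6  0. ] t 32.05
shift [-0.0445  0.0412  0.0089] spin -39.45 rows>= 1.2
```

Request:
carry_out(
  steps=[
    [[100,-0.015,0.015,0.005,-8],[100,-0.03,0.03,0.008,-16],[100,-0.044,0.041,0.009,-24],[100,-0.044,0.041,0.009,-32],[100,-0.044,0.041,0.009,-39.5],[100,-0.044,0.041,0.009,-39.5],[100,-0.044,0.041,0.009,-39.5],[100,-0.044,0.041,0.009,-39.5]],
  ],
)

```text
clock: 32.85
eef_pos: [446.2, -37.7, 389.7]
tcp_rot: [-3.136, -0.002, 1.725]
contact_force: [0.0, 0.1, 0.4]
opening: 1.004
```

```bash
python3 -c "
from h import *
for i in range(3): grab_frame('side')
snap('wrist','w18')
plan(446,-39,390,1.727)"
```

```text
now [446.1 -38.2 389.9] [-3.1363e+00 -1.4000e-03  1.7269e+00] op 1.0 F [-0.2  1.  -0.3] t 33.05
shift [-0.0008 -0.0002 -0.0001] spin -0.0 rows>= 0.0
```

View pics/w18.png

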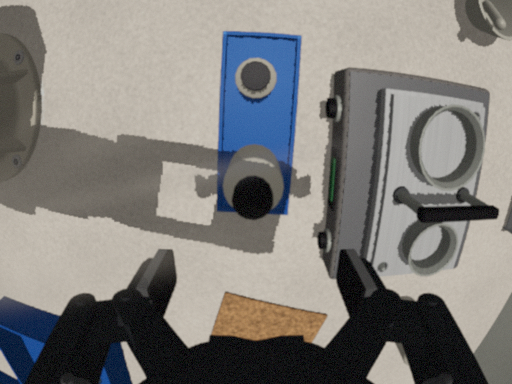

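```bash
python3 -c "
from h import *
W=load('w18')
crop('w18',210,60,310,220,4)
print('L',onz(W,(252,198),122),'S',onz(W,(256,75.5),102))"
```

```text
pics/w18_c210_60.png (640, 400, 3)
L [441.6 -39.8] S [429.   61.8]
```

View pics/w18_c210_60.png

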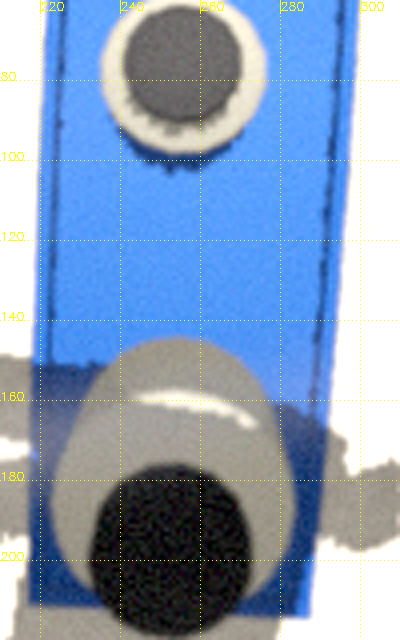

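```bash
python3 -c "
from h import *
plan(443,-39,226.5,1.727)"
```

```text
now [446.1 -38.2 389.9] [-3.1363e+00 -1.4000e-03  1.7269e+00] op 1.0 F [-0.2  1.  -0.3] t 33.05
shift [-0.0005 -0.0023  0.1634] spin -0.0 rows>= 3.3
```

Request:
carry_out(
  steps=[
    [[100,-0.0005,-0.002,0.03,0],[100,-0.0005,-0.002,0.06,0],[100,-0.0005,-0.002,0.085,0],[100,-0.0005,-0.002,0.1,0],[100,-0.0005,-0.002,0.1,0],[100,-0.0005,-0.002,0.1,0]],
  ],
)

```text
clock: 33.65
eef_pos: [443.8, -39.0, 290.2]
tcp_rot: [-3.136, -0.001, 1.726]
contact_force: [0.7, -1.3, 0.3]
opening: 1.001
```

```bash
python3 -c "
from h import *
for i in range(3): grab_frame('side')
snap('wrist','w19');snap('side','s19');crop('s19',120,40,320,270,3)
plan(443,-39,226.5,1.727)"
```

```text
pics/s19_c120_40.png (690, 600, 3)
now [444.  -39.  290.8] [-3.1379e+00 -1.0000e-03  1.7267e+00] op 0.997 F [-0.4  0.5  0.1] t 33.9
shift [ 0.0001 -0.0007  0.0643] spin -0.02 rows>= 1.3
```

View pics/w19.png

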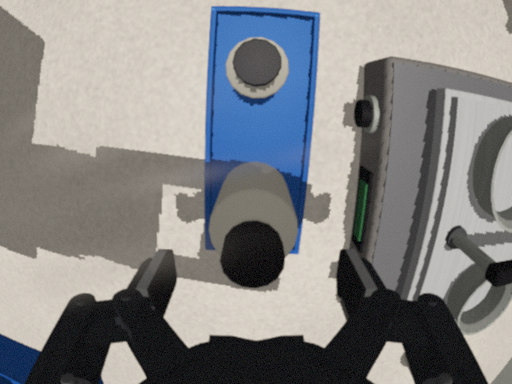

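View pics/s19_c120_40.png

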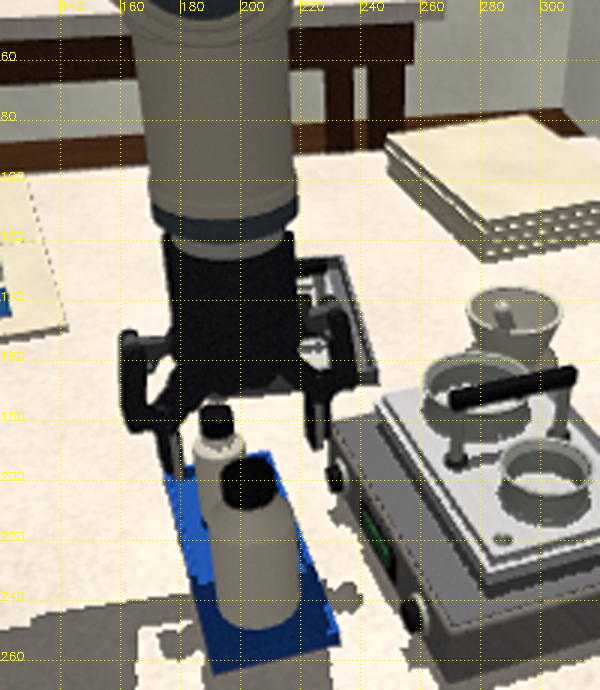

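```bash
python3 -c "
from h import *
W=load('w19');D=load('s19')
print(onz(W,(252.5,254),122),onz(D,(204.5,200.5),122))
P=np.array([[445,-39,135]]);print(proj(D,P),proj(W,P))"
```

```text
[441.4 -36.9] [446.3 -56. ]
[[202.37678666 190.15129936]] [[258.64739297 271.54745538]]
```

Request:
carry_out(
  steps=[
    [[100,0.001,-0.001,0.015,0],[100,0.001,-0.001,0.03,0],[100,0.001,-0.001,0.045,0],[100,0.001,-0.001,0.055,0],[100,0.001,-0.001,0.061,0],[100,0.001,-0.001,0.064,0],[100,0.001,-0.001,0.064,0],[100,0.001,-0.001,0.064,0]],
  ],
)

```text
clock: 34.7
eef_pos: [442.8, -38.2, 227.2]
tcp_rot: [-3.139, -0.001, 1.727]
contact_force: [0.3, -0.6, -0.1]
opening: 0.999
```

```bash
python3 -c "
from h import *
for i in range(2): grab_frame('side')
snap('wrist','w20');snap('side','s20');crop('s20',120,80,300,270,4)
plan(443,-39,226.5,1.727)"
```

```text
pics/s20_c120_80.png (760, 720, 3)
now [442.7 -38.2 227.1] [-3.1386e+00 -8.0000e-04  1.7267e+00] op 1.0 F [-0.7 -0.3 -0.5] t 34.9
shift [-0.0009  0.0001  0.0006] spin -0.01 rows>= 0.0
```

View pics/w20.png

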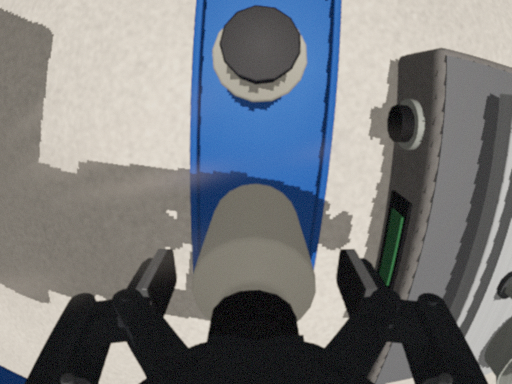

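View pics/s20_c120_80.png

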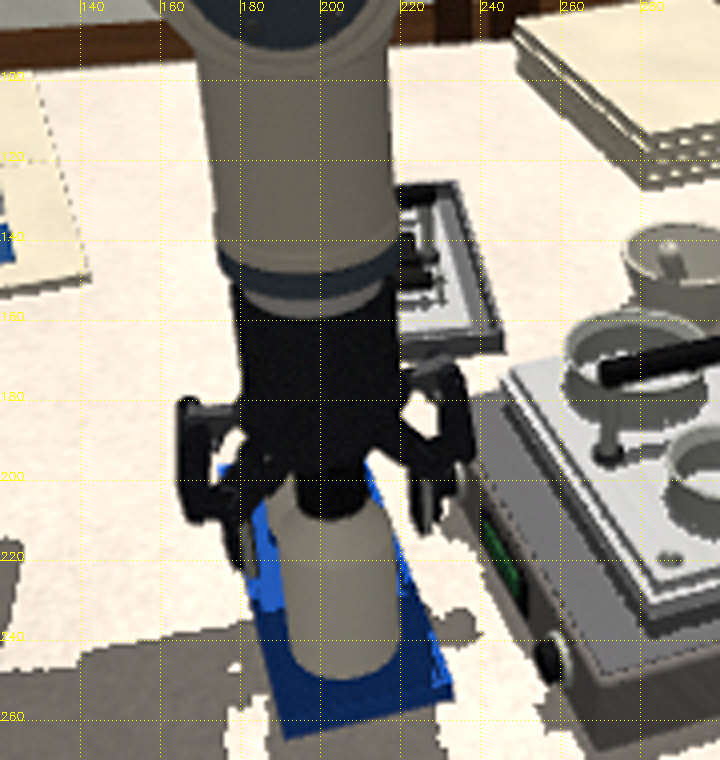

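Request:
carry_out(
  squeeze=40,
  steps=[
    [[50,0,0,0,0],[50,0,0,0,0],[50,0,0,0,0],[50,0,0,0,0],[50,0,0,0,0],[50,0,0,0,0]],
  ],
)

```text
clock: 35.5
eef_pos: [442.7, -38.2, 227.5]
tcp_rot: [-3.139, -0.001, 1.727]
contact_force: [-2.8, 0.4, 8.7]
opening: 0.686
```

```bash
python3 -c "
from h import *
for i in range(2): grab_frame('side')
snap('wrist','w21');snap('side','s21');crop('s21',140,140,260,270,5)
plan(443,-39,226.5,1.727)"
```

```text
pics/s21_c140_140.png (650, 600, 3)
now [442.7 -38.2 227.5] [-3.1386e+00 -8.0000e-04  1.7268e+00] op 0.685 F [-3.2 -1.2  7.8] t 35.7
shift [-0.0008  0.0002  0.001 ] spin -0.01 rows>= 0.0
```

View pics/s21_c140_140.png

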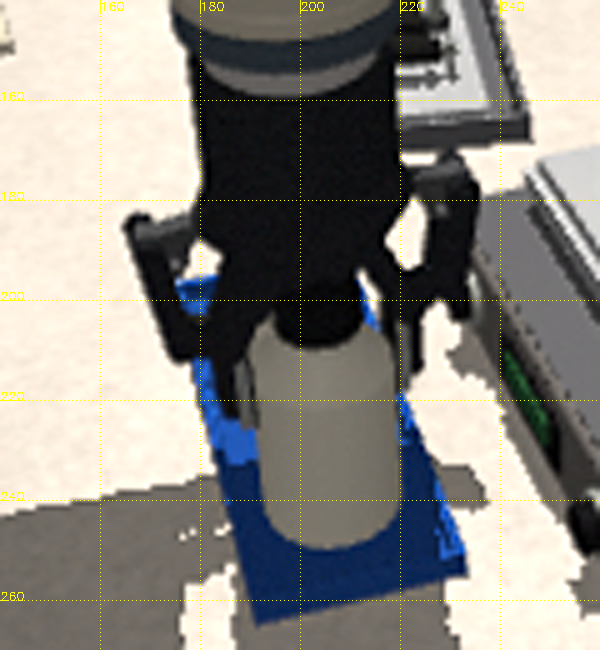

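Request:
carry_out(
  squeeze=60,
  steps=[
    [[40,0,0,0,0],[40,0,0,0,0],[40,0,0,-0.003,0],[40,0,0,-0.006,0],[40,0,0,-0.012,0],[40,0,0,-0.02,0],[40,0,0,-0.025,0],[40,0,0,-0.025,0]],
  ],
)

```text
clock: 36.5
eef_pos: [443.2, -38.2, 253.5]
tcp_rot: [-3.14, -0.0, 1.727]
contact_force: [0.4, 0.5, -2.1]
opening: 0.678
```

```bash
python3 -c "
from h import *
for i in range(3): grab_frame('side')
snap('wrist','w22');snap('side','s22');crop('s22',140,140,260,270,5)
plan(443,-39,330,1.727); print(r.sense()['wrist_torque'])"
```

```text
pics/s22_c140_140.png (650, 600, 3)
now [442.7 -38.2 252.4] [-3.1382e+00 -8.0000e-04  1.7269e+00] op 0.682 F [-0.5 -0.8 -1.5] t 36.75
shift [-0.0008 -0.0001 -0.0776] spin -0.01 rows>= 1.6
[0.02047703 0.01899979 0.03555568]
```

View pics/s22_c140_140.png

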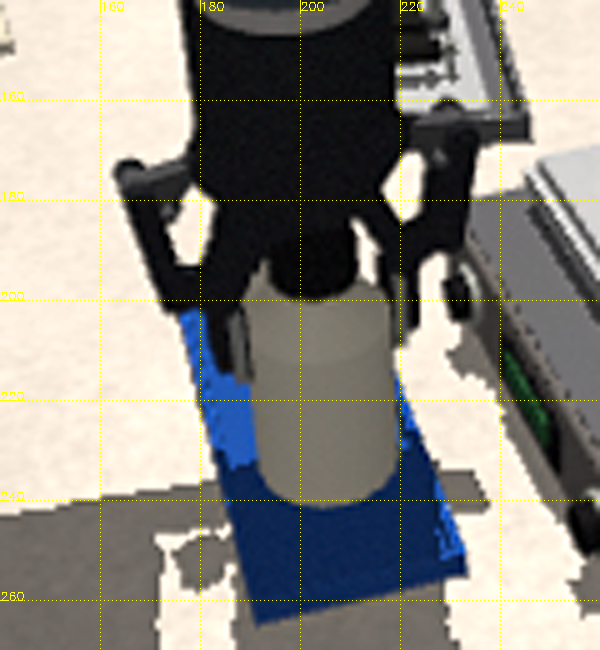

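View pics/w22.png

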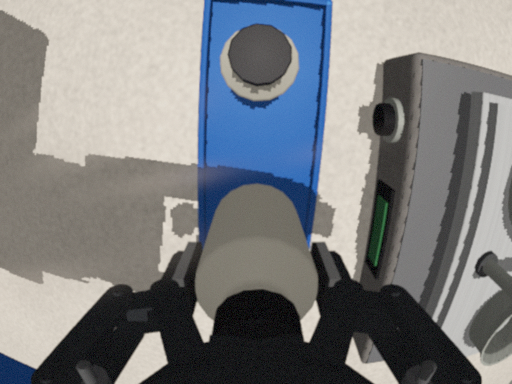

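```bash
python3 -c "
from h import *
W=load('w18'); print('wide',onz(W,(449.5,146.5),119),'narrow',onz(W,(428,247),119))
P=lambda x,y:[634.1+x*np.cos(.156)-y*np.sin(.156),-16.1+x*np.sin(.156)+y*np.cos(.156),119]
print(P(0,55),P(0,-55))
W=load('w14')
print('w14 wide',onz(W,(188.5,203),119),'narrow',onz(W,(323,203),119))
plan(625.6,38.2,400,1.727)"
```

```text
wide [617.7  38.4] narrow [631.1 -66.7]
[np.float64(625.5547581593037), np.float64(38.23211611822249), 119] [np.float64(642.6452418406964), np.float64(-70.4321161182225), 119]
w14 wide [633.6  34.8] narrow [648.8 -64.2]
now [442.7 -38.2 252.4] [-3.1382e+00 -8.0000e-04  1.7269e+00] op 0.682 F [-0.5 -0.8 -1.5] t 36.75
shift [ 0.0471  0.1921 -0.1483] spin -0.01 rows>= 4.9
```

Request:
carry_out(
  steps=[
    [[40,0,0,-0.03,0],[40,0,0,-0.06,0],[40,0,0,-0.095,0],[40,0,0,-0.125,0],[40,0,0,-0.145,0],[40,0.005,0.015,-0.148,0],[40,0.012,0.05,-0.148,0],[40,0.022,0.09,-0.148,0]],
  ],
)

```text
clock: 37.55
eef_pos: [529.5, -2.0, 399.3]
tcp_rot: [-3.138, -0.001, 1.726]
contact_force: [-0.1, -0.4, -1.4]
opening: 0.683
```

```bash
python3 -c "
from h import *
for i in range(5): grab_frame('side')
plan(625.6,38.2,400,1.727)"
```

```text
now [528.4  -2.2 398.4] [-3.1351e+00 -1.3000e-03  1.7274e+00] op 0.678 F [-0.3 -0.7 -2.2] t 37.8
shift [ 0.0247  0.1023 -0.0022] spin 0.02 rows>= 2.1
```

Request:
carry_out(
  steps=[
    [[40,0.008,0.035,0,0],[40,0.016,0.07,0,0],[40,0.023,0.095,0,0],[40,0.0245,0.102,0,0],[40,0.0245,0.102,0.01,0],[40,0.0245,0.102,0.02,0],[40,0.0245,0.102,0.03,0],[40,0.0245,0.102,0.03,0]],
  ],
)

```text
clock: 38.6
eef_pos: [623.7, 37.5, 365.6]
tcp_rot: [-3.131, -0.002, 1.727]
contact_force: [-0.1, -0.7, -2.5]
opening: 0.684
```

```bash
python3 -c "
from h import *
for i in range(4): grab_frame('side')
snap('wrist','w23');snap('side','s23');snap('scene','sc23');crop('s23',200,50,360,240,4,10);crop('sc23',200,90,300,240,4,10)
plan(625.6,38.2,400,1.727)"
```

```text
pics/s23_c200_50.png (760, 640, 3)
pics/sc23_c200_90.png (600, 400, 3)
now [625.3  37.9 368.3] [-3.1361e+00 -1.2000e-03  1.7273e+00] op 0.681 F [ 0.5 -1.2 -2.3] t 38.95
shift [ 0.0003  0.0002 -0.0317] spin 0.02 rows>= 0.6
```

View pics/w23.png

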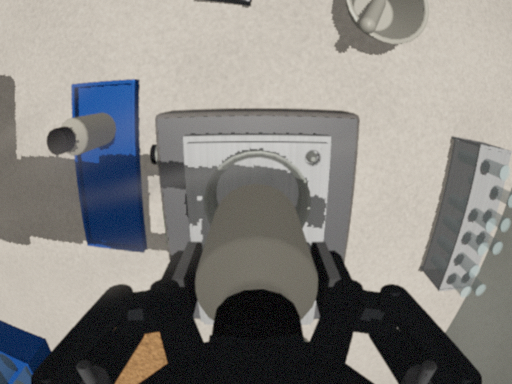

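View pics/s23_c200_50.png

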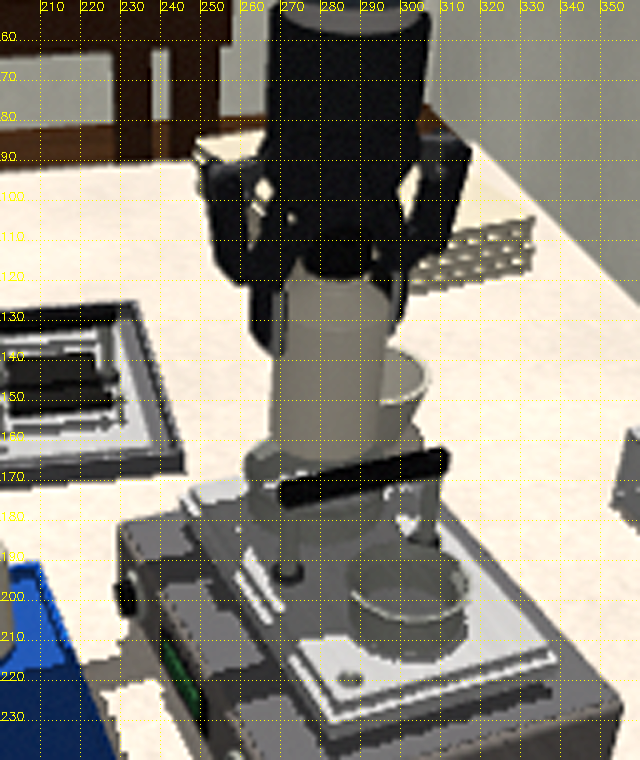

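View pics/sc23_c200_90.png

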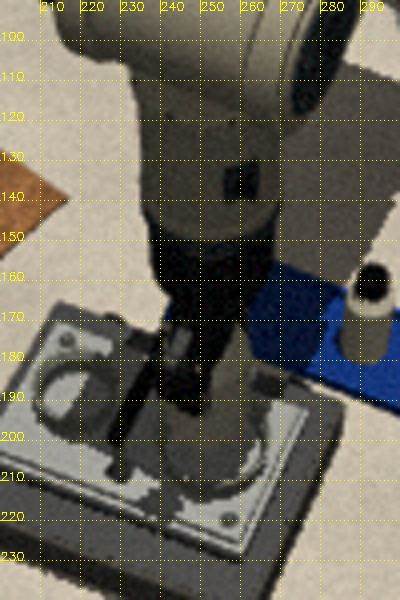

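```bash
cat >> h.py <<'E'
def overlay(f,circs,out,box=None,k=1):
    d=load(f); im=cv2.imread('pics/'+f+'.png'); im=np.clip(im*1.4,0,255).astype(np.uint8)
    x0,y0,x1,y1=box or (0,0,512,384); im=cv2.resize(im[y0:y1,x0:x1],None,fx=k,fy=k,interpolation=cv2.INTER_CUBIC)
    for (x,y,z,rad,col) in circs:
        t=np.linspace(0,2*np.pi,80); p=proj(d,np.c_[x+rad*np.cos(t),y+rad*np.sin(t),0*t+z])
        cv2.polylines(im,[np.round((p-[x0,y0]+.5)*k).astype(np.int32)],True,col,1)
    cv2.imwrite('pics/'+out+'.png',im)
E
python3 -c "
from h import *
C=[(625.6,38.2,119,38,(0,0,255)),(625.4,37.5,144.8,30,(0,255,0)),(642.6,-70.4,119,28,(0,0,255))]
overlay('w23',C,'ov23w',(130,100,380,350),3)
overlay('s23',C,'ov23s',(210,90,370,240),4)
overlay('sc23',C,'ov23c',(190,130,310,250),5)"
```

```text
(no output)
```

View pics/ov23w.png

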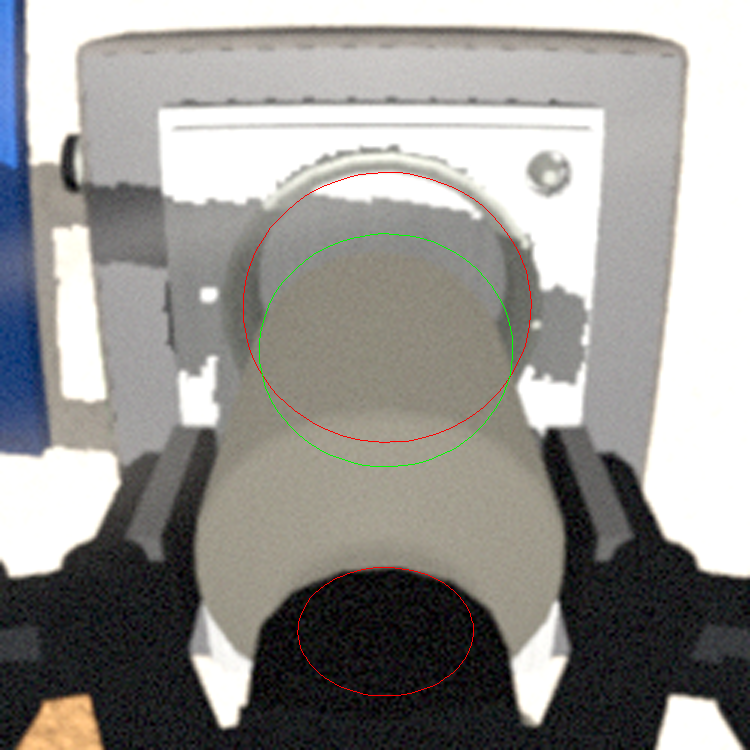

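View pics/ov23s.png

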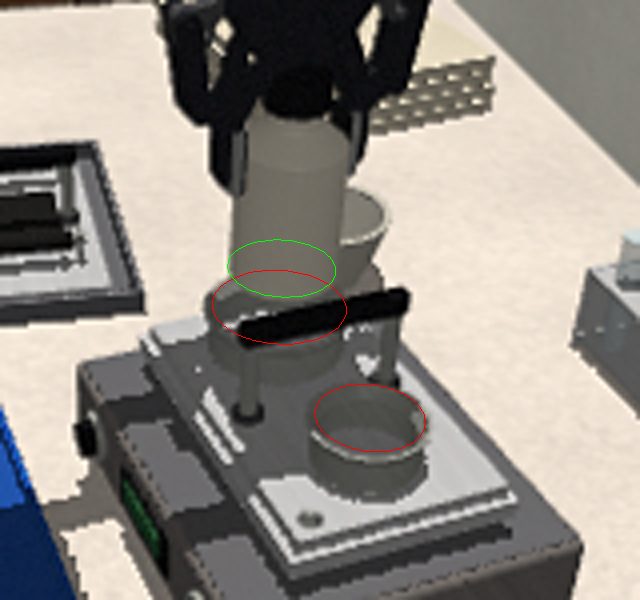

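View pics/ov23c.png

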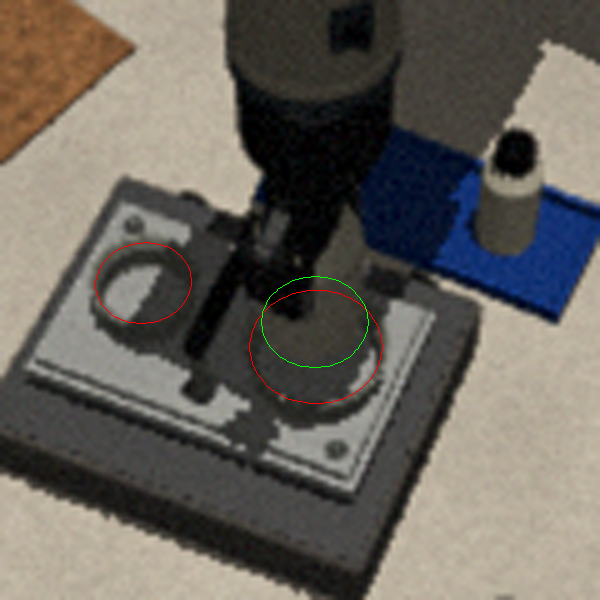

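```bash
python3 -c "
from h import *
W=load('w23'); print(W['state']['tcp_rot'],W['state']['eef_pos'])
c=lambda u,v:(130+(u+.5)/3-.5,100+(v+.5)/3-.5)
print('hole',onz(W,c(548,170),93),'exp 667,77.1')
for a in (0,90,180): pass
print('rim top',onz(W,c(380,152),119),'left',onz(W,c(222,300),119),'right',onz(W,c(538,300),119))
print('bottle low edge', onz(W,c(385,250),144.8))
"
```

```text
[-3.13577851e+00 -1.22514958e-03  1.72720765e+00] [625.15170911  37.79505073 368.22953603]
hole [665.5  78.3] exp 667,77.1
rim top [617.3  80.4] left [582.3  35.2] right [664.5  48.3]
bottle low edge [621.3  63.2]
```

```bash
python3 -c "
from h import *
plan(623.3,40,345,1.727)"
```

```text
now [625.3  37.9 368.3] [-3.1361e+00 -1.2000e-03  1.7273e+00] op 0.681 F [ 0.5 -1.2 -2.3] t 38.95
shift [ 0.0024 -0.0015  0.0234] spin 0.02 rows>= 0.5
```

Request:
carry_out(
  steps=[
    [[40,0.001,-0.001,0.004,0],[40,0.0024,-0.0015,0.01,0],[40,0.0024,-0.0015,0.015,0],[40,0.0024,-0.0015,0.02,0],[40,0.0024,-0.0015,0.023,0],[40,0.0024,-0.0015,0.023,0],[40,0.0024,-0.0015,0.023,0]],
  ],
)

```text
clock: 39.65
eef_pos: [623.4, 40.1, 345.3]
tcp_rot: [-3.136, -0.001, 1.727]
contact_force: [0.3, -0.8, -1.8]
opening: 0.682
```

```bash
python3 -c "
from h import *
for i in range(3): grab_frame('side')
snap('wrist','w24');snap('side','s24')
plan(623.3,40,345,1.727)
C=[(623.6,39.5,119,40,(0,0,255)),(623.5,39.5,121.5,30,(0,255,0))]
overlay('w24',C,'ov24w',(150,130,350,290),4)
overlay('s24',C,'ov24s',(230,90,350,210),6)"
```

```text
now [623.4  40.  345.6] [-3.1365e+00 -1.2000e-03  1.7273e+00] op 0.681 F [-0.7  0.3 -2.6] t 39.9
shift [-0.     -0.0001  0.0006] spin 0.02 rows>= 0.0
```

View pics/ov24w.png

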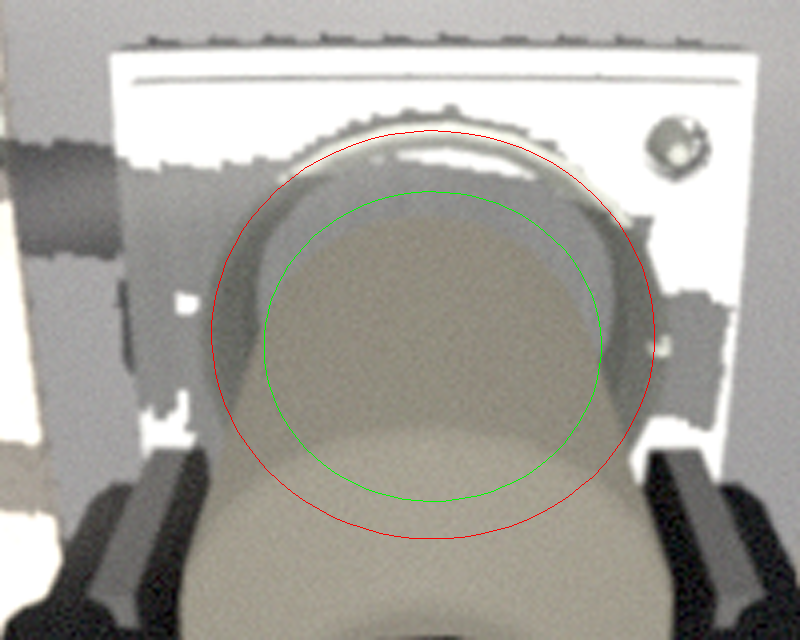

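View pics/ov24s.png

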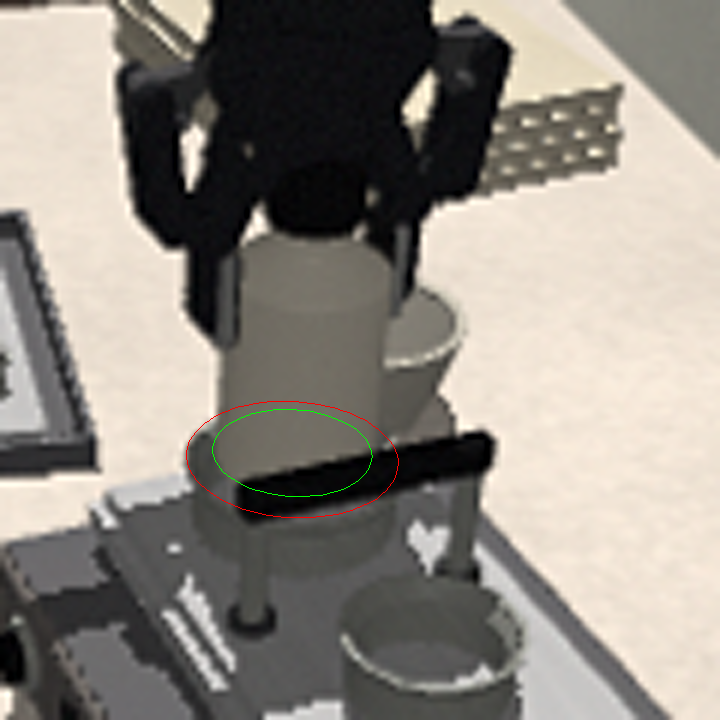

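Request:
carry_out(
  steps=[
    [[40,0.002,0,0.003,0],[40,0.002,0,0.007,0],[40,0.002,0,0.011,0],[40,0.002,0,0.015,0],[40,0.002,0,0.019,0],[40,0.002,0,0.022,0],[40,0.002,0,0.024,0],[40,0.002,0,0.024,0]],
  ],
)

```text
clock: 40.7
eef_pos: [622.9, 42.0, 321.2]
tcp_rot: [-3.136, -0.001, 1.727]
contact_force: [-0.5, -0.1, -1.7]
opening: 0.68
```

```bash
python3 -c "
from h import *
for i in range(2): grab_frame('side')
snap('wrist','w25')
plan(623.3,40,316.5,1.727); print(r.sense()['wrist_torque'])
crop('w25',150,130,350,290,4)"
```

```text
now [623.   42.  321.7] [-3.1367e+00 -1.1000e-03  1.7274e+00] op 0.681 F [-0.9  0.2 -2.5] t 40.85
shift [-0.0021 -0.      0.0052] spin 0.02 rows>= 0.1
[ 0.02950279 -0.03939189  0.00336942]
pics/w25_c150_130.png (640, 800, 3)
```

View pics/w25_c150_130.png

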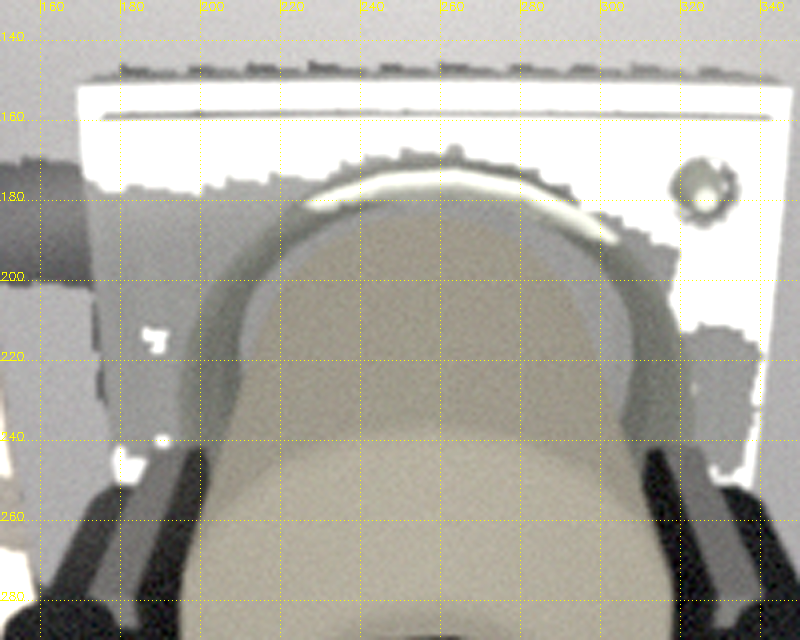

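Request:
carry_out(
  steps=[
    [[40,0,0.001,0.0005,0],[40,0,0.002,0.001,0],[40,0,0.002,0.002,0],[40,0,0.002,0.003,0],[40,0,0.002,0.004,0],[40,0,0.002,0.0045,0],[40,0,0.002,0.005,0],[40,0,0.002,0.005,0]],
  ],
)

```text
clock: 41.65
eef_pos: [624.9, 42.3, 316.9]
tcp_rot: [-3.137, -0.001, 1.727]
contact_force: [-1.4, -0.4, 0.0]
opening: 0.681
```

```bash
python3 -c "
from h import *
for i in range(2): grab_frame('side')
plan(625.3,42,316.5,1.727); print(r.sense()['wrist_torque'])"
```

```text
now [624.9  42.3 316.9] [-3.1366e+00 -1.1000e-03  1.7273e+00] op 0.681 F [-1.8 -0.2  1.7] t 41.75
shift [-0.0004  0.0003  0.0004] spin 0.02 rows>= 0.0
[-0.07740186  0.30867307 -0.00218046]
```

Request:
carry_out(
  steps=[
    [[40,0,0,0.0005,0],[40,0,0,0.001,0],[40,0,0,0.001,0],[40,0,0,0.001,0]],
  ],
)

```text
clock: 42.15
eef_pos: [624.9, 42.3, 316.8]
tcp_rot: [-3.137, -0.001, 1.727]
contact_force: [-4.1, -0.0, 8.7]
opening: 0.68
```

Firm on the floor at the expected height. Release gently (fingers clear of the handle) and lift.

Request:
carry_out(
  steps=[
    [[72,0,0,0,0],[78,0,0,0,0],[88,0,0,0,0],[100,0,0,0,0],[100,0,0,0,0],[100,0,0,-0.005,0],[100,0,0,-0.02,0],[100,0,0,-0.04,0]],
  ],
)

```text
clock: 42.95
eef_pos: [624.9, 42.3, 357.5]
tcp_rot: [-3.136, -0.001, 1.727]
contact_force: [0.6, -0.4, -0.4]
opening: 0.998
```

Request:
carry_out(
  steps=[
    [[100,0,0,-0.03,0],[100,0,0,-0.06,0],[100,0,0,-0.08,0],[100,0,0,-0.08,0],[100,0,0,-0.08,0]],
  ],
)

```text
clock: 43.45
eef_pos: [625.2, 42.3, 438.3]
tcp_rot: [-3.137, -0.001, 1.727]
contact_force: [-1.7, 0.4, -0.1]
opening: 1.004
```

```bash
python3 -c "
from h import *
for i in range(4): grab_frame('side')
snap('wrist','w26');snap('side','s26');crop('s26',200,80,360,240,4,20)
plan(429.5,61,390,1.727)"
```

```text
pics/s26_c200_80.png (640, 640, 3)
now [625.2  42.3 436.5] [-3.1340e+00 -1.3000e-03  1.7274e+00] op 1.002 F [-0.3  0.3  0.4] t 43.75
shift [ 0.0489 -0.19    0.048 ] spin 0.02 rows>= 4.0
```

View pics/s26_c200_80.png

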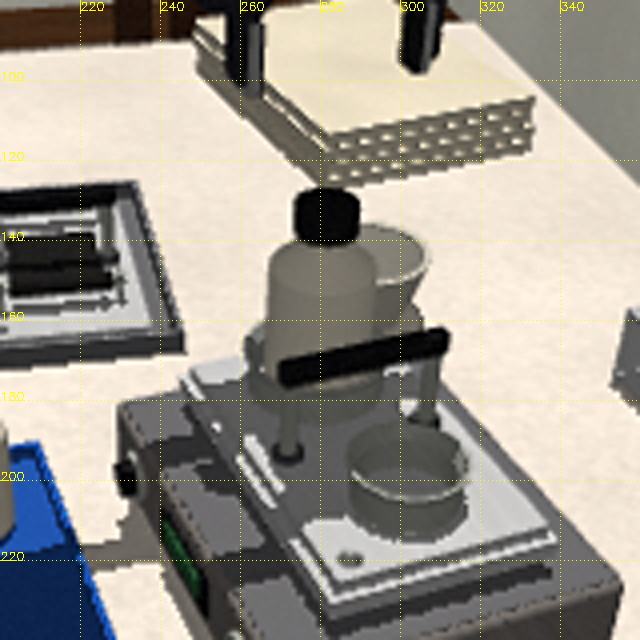

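View pics/w26.png

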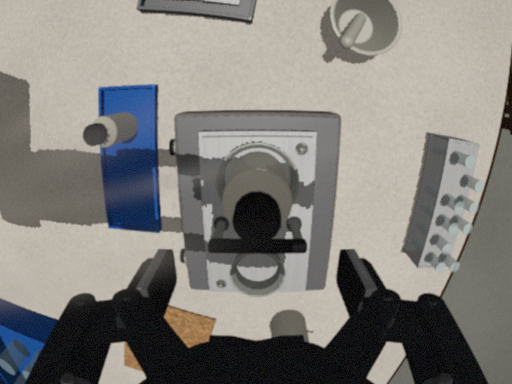

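```bash
python3 -c "
from h import *
W=load('w26');crop('w26',180,150,340,300,4,10)
print(onz(W,(257.5,272),119),onz(W,(257,216),211),'hole2',onz(W,(221,284),93))"
```

```text
pics/w26_c180_150.png (600, 640, 3)
[641.3 -65.6] [624.   42.8] hole2 [ 600.5 -109.8]
```

View pics/w26_c180_150.png

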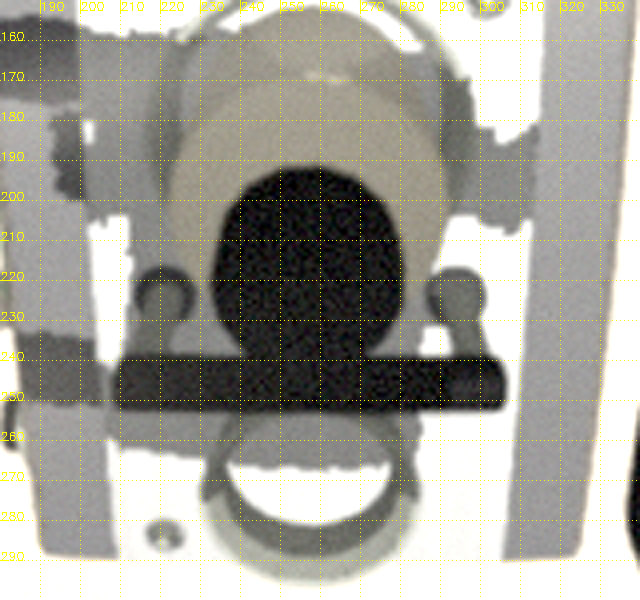

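Request:
carry_out(
  steps=[
    [[90,0.012,-0.045,0,0],[90,0.024,-0.09,0.01,0],[90,0.036,-0.135,0.03,0],[90,0.046,-0.175,0.045,0],[90,0.049,-0.19,0.048,0],[90,0.049,-0.19,0.048,0],[90,0.049,-0.19,0.048,0],[90,0.049,-0.19,0.048,0]],
  ],
)

```text
clock: 44.55
eef_pos: [430.9, 61.1, 390.5]
tcp_rot: [-3.136, -0.001, 1.727]
contact_force: [0.3, -0.4, 0.2]
opening: 0.895
```

```bash
python3 -c "
from h import *
for i in range(4): grab_frame('side')
snap('wrist','w27');crop('w27',200,100,320,260,4,10)
plan(429.5,61,210,1.727)"
```

```text
pics/w27_c200_100.png (640, 480, 3)
now [430.1  61.  390. ] [-3.134e+00 -1.300e-03  1.727e+00] op 0.898 F [-0.6  0.2  0.2] t 44.8
shift [-1.0e-04  8.0e-04  1.8e-01] spin 0.0 rows>= 3.6
```

View pics/w27_c200_100.png

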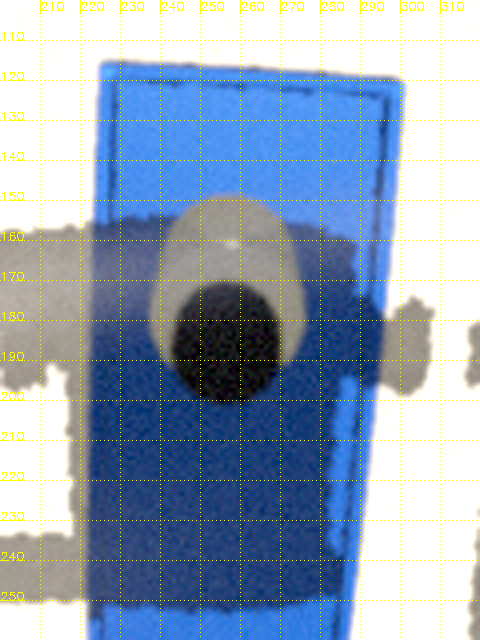

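```bash
python3 -c "
from h import *
W=load('w27');print(onz(W,(255.5,186.5),102)); 
W=load('w18');print(onz(W,(255.3,75.3),102)); print(load('w27')['state']['tcp_rot'])
Rt=R.from_euler('xyz',load('w27')['state']['tcp_rot']).as_matrix();print(Rt[:,2]*155)"
```

```text
[427.4  63.4]
[428.4  61.9]
[-3.13414546e+00 -1.33364593e-03  1.72711181e+00]
[-1.17241125e+00  2.44872817e-02 -1.54995564e+02]
```

```bash
python3 -c "
from h import *
plan(429,62.5,211,1.727)"
```

```text
now [430.1  61.  390. ] [-3.134e+00 -1.300e-03  1.727e+00] op 0.898 F [-0.6  0.2  0.2] t 44.8
shift [0.0014 0.0005 0.179 ] spin 0.0 rows>= 3.6
```

Request:
carry_out(
  steps=[
    [[90,0.0014,0.0005,0.03,0],[90,0.0014,0.0005,0.065,0],[90,0.0014,0.0005,0.1,0],[90,0.0014,0.0005,0.13,0],[90,0.0014,0.0005,0.155,0],[90,0.0014,0.0005,0.17,0],[90,0.0014,0.0005,0.179,0],[90,0.0014,0.0005,0.179,0]],
  ],
)

```text
clock: 45.6
eef_pos: [428.9, 62.5, 210.1]
tcp_rot: [-3.132, -0.001, 1.727]
contact_force: [0.2, 0.3, 0.3]
opening: 0.898
```

```bash
python3 -c "
from h import *
for i in range(3): grab_frame('side')
snap('wrist','w28')
plan(429,62.5,211,1.727)"
```

```text
now [429.5  62.5 211.8] [-3.1355e+00 -1.3000e-03  1.7270e+00] op 0.897 F [ 0.2 -1.   0.1] t 45.8
shift [ 0.     -0.0005  0.0008] spin 0.0 rows>= 0.0
```

View pics/w28.png

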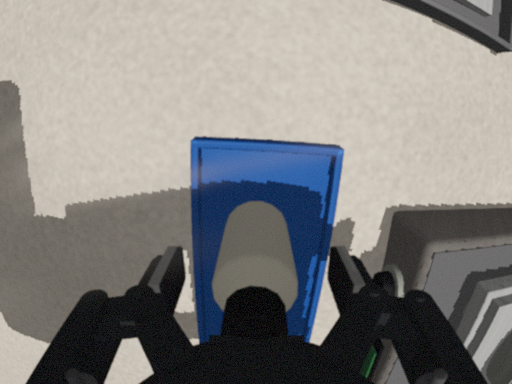

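Request:
carry_out(
  squeeze=40,
  steps=[
    [[20,0,0,0,0],[20,0,0,0,0],[20,0,0,0,0],[20,0,0,0,0],[20,0,0,0,0],[20,0,0,0,0],[20,0,0,0,0],[20,0,0,0,0]],
  ],
)

```text
clock: 46.6
eef_pos: [429.7, 62.6, 212.4]
tcp_rot: [-3.136, -0.001, 1.727]
contact_force: [-1.3, -0.6, 7.3]
opening: 0.458
```

Request:
carry_out(
  steps=[
    [[20,0,0,-0.003,0],[20,0,0,-0.007,0],[20,0,0,-0.014,0],[20,0,0,-0.022,0],[20,0,0,-0.025,0],[20,0,0,-0.025,0],[20,0,0,-0.025,0]],
  ],
)

```text
clock: 47.3
eef_pos: [429.8, 62.6, 237.5]
tcp_rot: [-3.137, -0.001, 1.727]
contact_force: [0.4, -0.1, -1.4]
opening: 0.451
```

```bash
python3 -c "
from h import *
for i in range(2): grab_frame('side')
snap('wrist','w29');snap('side','s29');crop('s29',120,100,300,270,4)
plan(642,-70,440,1.727)"
```

```text
pics/s29_c120_100.png (680, 720, 3)
now [429.7  62.6 237.1] [-3.1358e+00 -1.3000e-03  1.7270e+00] op 0.452 F [-0.2 -0.1 -1.5] t 47.5
shift [-0.1637  0.1879 -0.2042] spin 0.0 rows>= 6.4
```

View pics/s29_c120_100.png

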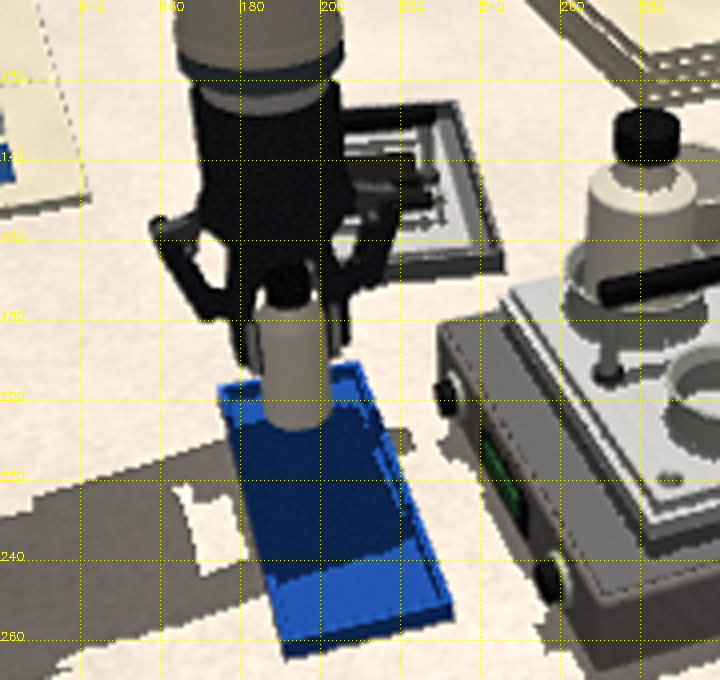

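View pics/w29.png

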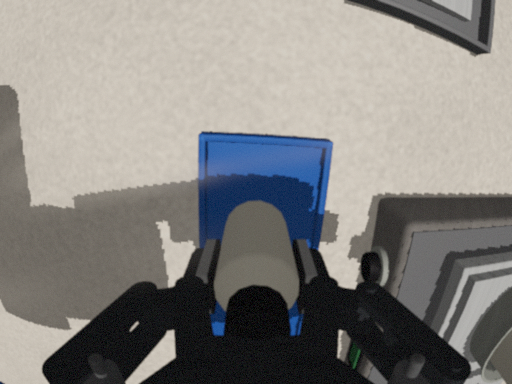

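```bash
python3 -c "
from h import *
plan(470,-69,390,1.727)"
```

```text
now [429.7  62.6 237.1] [-3.1358e+00 -1.3000e-03  1.7270e+00] op 0.452 F [-0.2 -0.1 -1.5] t 47.5
shift [-0.136   0.0185 -0.1531] spin 0.0 rows>= 4.1
```

Request:
carry_out(
  steps=[
    [[20,0,0,-0.03,0],[20,-0.01,0,-0.065,0],[20,-0.03,0.005,-0.1,0],[20,-0.06,0.01,-0.13,0],[20,-0.09,0.014,-0.15,0],[20,-0.12,0.018,-0.153,0],[20,-0.136,0.0185,-0.153,0],[20,-0.136,0.0185,-0.153,0]],
  ],
)

```text
clock: 48.3
eef_pos: [470.3, -70.6, 389.8]
tcp_rot: [-3.136, -0.001, 1.725]
contact_force: [-0.0, 0.5, -1.4]
opening: 0.453
```

```bash
python3 -c "
from h import *
for i in range(4): grab_frame('side')
plan(641.5,-69.5,375,1.727)"
```

```text
now [469.7 -68.3 389.4] [-3.1348e+00 -1.9000e-03  1.7274e+00] op 0.455 F [ 0.8  0.4 -1. ] t 48.5
shift [-0.028   0.1696  0.0132] spin 0.02 rows>= 3.4
```

Request:
carry_out(
  steps=[
    [[20,-0.006,0.035,0,0],[20,-0.013,0.08,0,0],[20,-0.02,0.125,0,0],[20,-0.026,0.16,0.005,0],[20,-0.028,0.1705,0.013,0],[20,-0.028,0.1705,0.025,0],[20,-0.028,0.1705,0.038,0],[20,-0.028,0.1705,0.038,0]],
  ],
)

```text
clock: 49.3
eef_pos: [640.0, -68.9, 347.5]
tcp_rot: [-3.13, -0.003, 1.728]
contact_force: [-1.0, 0.2, -1.8]
opening: 0.452
```

```bash
python3 -c "
from h import *
for i in range(5): grab_frame('side')
snap('wrist','w30');snap('side','s30');snap('scene','sc30')
plan(641.5,-69.5,330,1.727)
z=r.sense()['eef_pos'][2]-208.4
C=[(641.5,-69.5,119,30,(0,0,255)),(641.5,-69.5,z,20,(0,255,0))]
overlay('w30',C,'ov30w',(150,130,350,290),4)
overlay('s30',C,'ov30s',(240,90,360,230),5)
overlay('sc30',C,'ov30c',(170,110,300,250),5)"
```

```text
now [642.2 -69.4 350.9] [-3.1358e+00 -1.6000e-03  1.7272e+00] op 0.452 F [ 0.6 -0.5 -0.6] t 49.7
shift [ 0.     -0.0006  0.0209] spin 0.01 rows>= 0.4
```

View pics/ov30w.png

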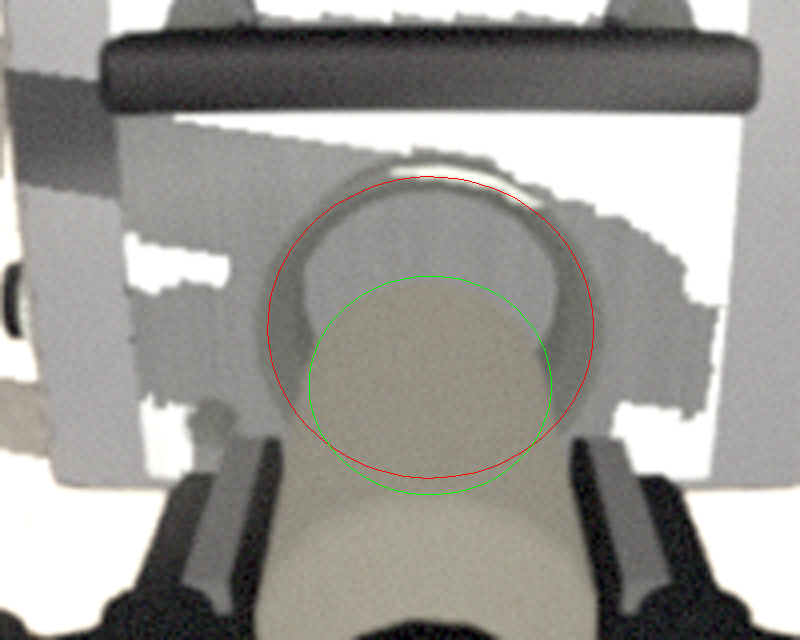

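View pics/ov30s.png

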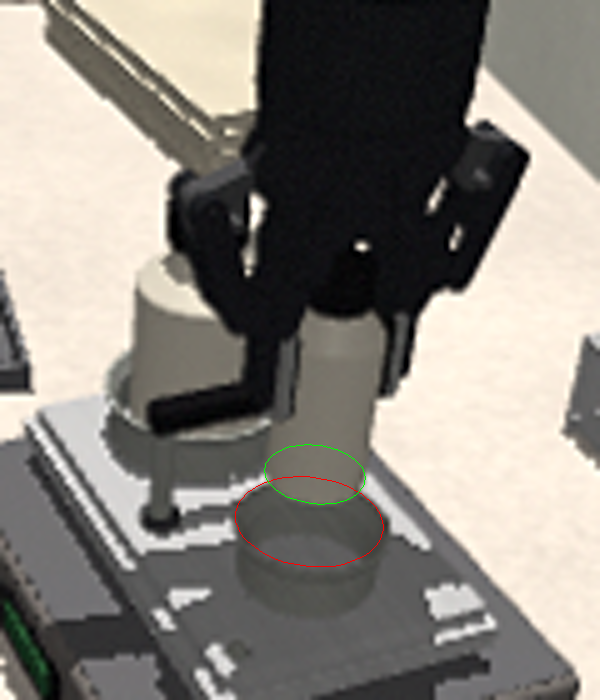

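View pics/ov30c.png

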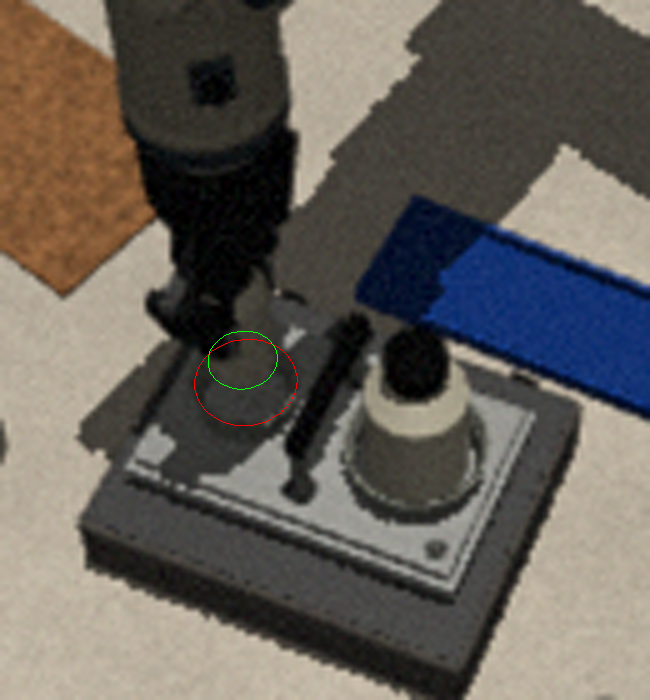

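Request:
carry_out(
  steps=[
    [[20,0.001,0,0.004,0],[20,0.002,0,0.008,0],[20,0.002,0,0.012,0],[20,0.002,0,0.016,0],[20,0.002,0,0.02,0],[20,0.002,0,0.024,0],[20,0.002,0,0.026,0],[20,0.002,0,0.026,0]],
  ],
)

```text
clock: 50.5
eef_pos: [641.6, -67.5, 324.5]
tcp_rot: [-3.135, -0.002, 1.727]
contact_force: [0.3, 0.0, -1.0]
opening: 0.451
```

```bash
python3 -c "
from h import *
for i in range(3): grab_frame('side')
snap('wrist','w31');crop('w31',150,130,350,290,4,10)
plan(641.5,-67.5,301.4,1.727)"
```

```text
pics/w31_c150_130.png (640, 800, 3)
now [641.8 -67.5 325.2] [-3.1362e+00 -1.5000e-03  1.7272e+00] op 0.457 F [-0.2  0.7 -1.8] t 50.7
shift [-0.     -0.0002  0.0238] spin 0.01 rows>= 0.5
```

View pics/w31_c150_130.png

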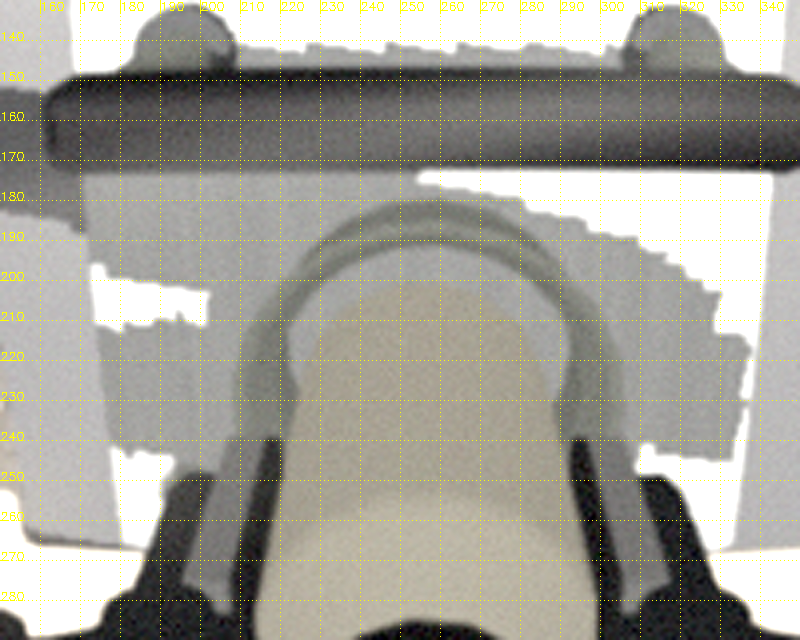

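Request:
carry_out(
  steps=[
    [[20,0,0,0.003,0],[20,0,0,0.007,0],[20,0,0,0.011,0],[20,0,0,0.015,0],[20,0,0,0.018,0],[20,0,0,0.02,0],[20,0,0,0.021,0],[20,0,0,0.021,0]],
  ],
)

```text
clock: 51.5
eef_pos: [641.7, -67.4, 304.0]
tcp_rot: [-3.136, -0.002, 1.727]
contact_force: [0.2, -0.0, -1.1]
opening: 0.458
```

Request:
carry_out(
  steps=[
    [[20,0,0,0.0005,0],[20,0,0,0.001,0],[20,0,0,0.0015,0],[20,0,0,0.002,0],[20,0,0,0.0025,0],[20,0,0,0.0025,0]],
  ],
)

```text
clock: 52.1
eef_pos: [641.7, -67.5, 301.6]
tcp_rot: [-3.136, -0.002, 1.727]
contact_force: [0.3, 0.6, -0.6]
opening: 0.454
```

Request:
carry_out(
  steps=[
    [[20,0,0,0.0005,0],[20,0,0,0.001,0],[20,0,0,0.0015,0],[20,0,0,0.0015,0],[20,0,0,0.0015,0]],
  ],
)

```text
clock: 52.6
eef_pos: [641.7, -67.5, 301.4]
tcp_rot: [-3.136, -0.001, 1.727]
contact_force: [-4.2, 0.1, 10.2]
opening: 0.453
```

Request:
carry_out(
  steps=[
    [[50,0,0,0,0],[58,0,0,0,0],[70,0,0,0,0],[85,0,0,0,0],[85,0,0,0,0],[85,0,0,-0.005,0],[85,0,0,-0.02,0],[85,0,0,-0.04,0]],
  ],
)

```text
clock: 53.4
eef_pos: [641.7, -67.5, 342.0]
tcp_rot: [-3.135, -0.002, 1.727]
contact_force: [0.5, -0.3, -0.1]
opening: 0.849
```

Request:
carry_out(
  steps=[
    [[85,0,0,-0.04,0],[85,0,0,-0.08,0],[85,0,0,-0.12,0],[85,-0.03,-0.02,-0.14,0],[85,-0.06,-0.06,-0.14,0],[85,-0.09,-0.1,-0.14,0],[85,-0.12,-0.14,-0.14,0],[85,-0.14,-0.16,-0.14,0]],
  ],
)

```text
clock: 54.2
eef_pos: [503.7, -232.4, 484.5]
tcp_rot: [-3.136, -0.0, 1.726]
contact_force: [0.2, 0.3, -0.0]
opening: 0.851
```

Request:
carry_out(
  steps=[
    [[85,-0.04,-0.03,0,0],[85,-0.08,-0.06,0,0],[85,-0.12,-0.06,0,0],[85,-0.12,-0.06,0,0],[85,-0.12,-0.06,0,0]],
  ],
)

```text
clock: 54.7
eef_pos: [462.6, -360.9, 485.7]
tcp_rot: [-3.136, -0.0, 1.724]
contact_force: [0.8, 0.8, 0.7]
opening: 0.855
```

```bash
python3 -c "
from h import *
for i in range(4): grab_frame('side')
snap('side','s32');snap('scene','sc32');crop('s32',170,80,370,260,4,20);crop('sc32',180,120,420,290,3,20)
plan(641.5,-67.5,301.4,1.727)"
```

```text
pics/s32_c170_80.png (720, 800, 3)
pics/sc32_c180_120.png (510, 720, 3)
now [ 463.2 -359.2  485.1] [-3.1358e+00 -4.0000e-04  1.7276e+00] op 0.851 F [-0.9 -0.6 -0.3] t 55.0
shift [0.2603 0.2227 0.1825] spin 0.03 rows>= 7.8
```

View pics/s32_c170_80.png

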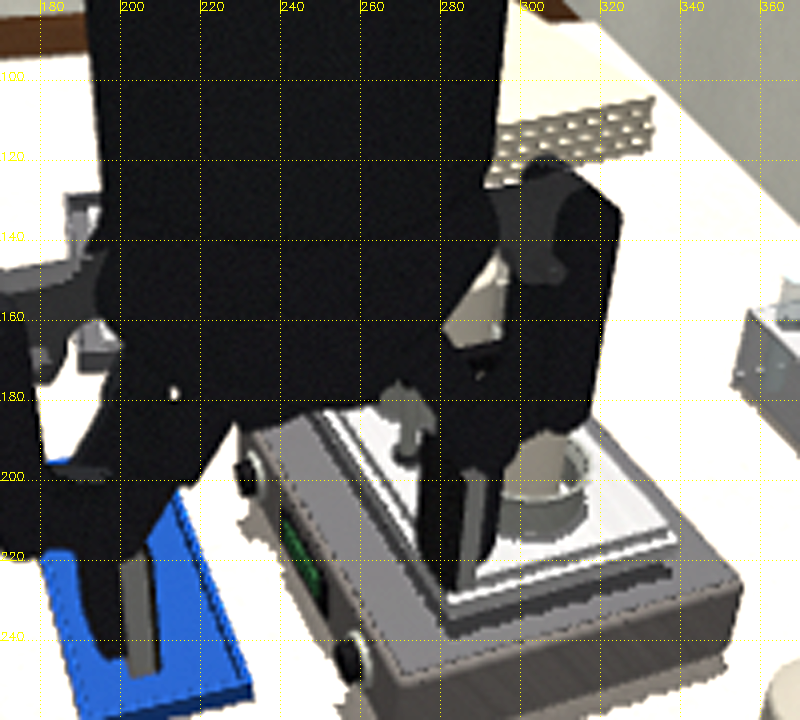

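View pics/sc32_c180_120.png

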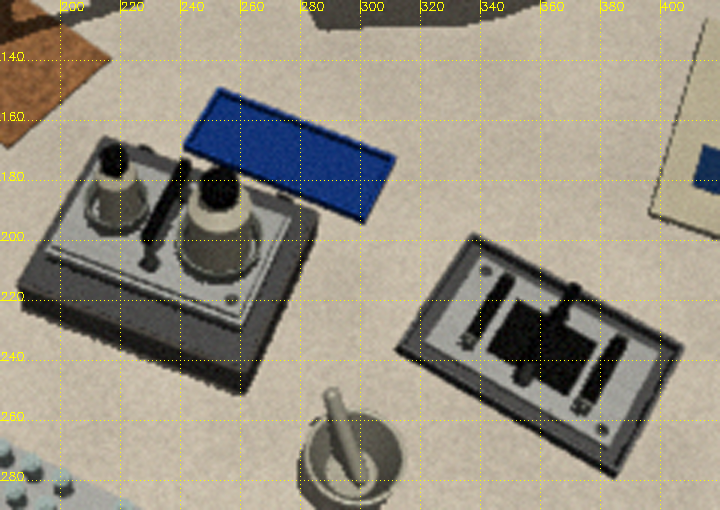

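Request:
carry_out(
  steps=[
    [[85,0,-0.04,0,0],[85,0,-0.08,0,0],[85,0,-0.12,0,0],[85,0,-0.16,-0.02,0],[85,0,-0.19,-0.05,0],[85,0,-0.2,-0.06,0],[85,0,-0.2,-0.06,0]],
  ],
)

```text
clock: 55.7
eef_pos: [265.6, -390.5, 547.9]
tcp_rot: [-3.137, 0.003, 1.726]
contact_force: [-0.0, 1.1, 0.3]
opening: 0.85
```

```bash
python3 -c "
from h import *
for i in range(4): grab_frame('side')
snap('side','s33');crop('s33',170,110,370,260,4,20)
C=[(634+x*np.cos(.156)-y*np.sin(.156),-16+x*np.sin(.156)+y*np.cos(.156),z,q,c) for x,y,z,q,c in [(0,55,211,18,(0,255,0)),(0,-55,191,13,(0,255,0)),(-47,-87,93,6,(0,0,255)),(0,55,173,30,(255,0,0)),(0,-55,161,20,(255,0,0))]]
overlay('s33',C,'ov33',(220,90,360,250),5)
plan(641.5,-67.5,301.4,1.727)"
```

```text
pics/s33_c170_110.png (600, 800, 3)
now [ 267.  -390.1  544.9] [-3.1352e+00 -2.5000e-03  1.7289e+00] op 0.848 F [ 0.   0.5 -0.4] t 55.95
shift [0.259  0.4222 0.2414] spin 0.11 rows>= 11.0
```

View pics/s33_c170_110.png

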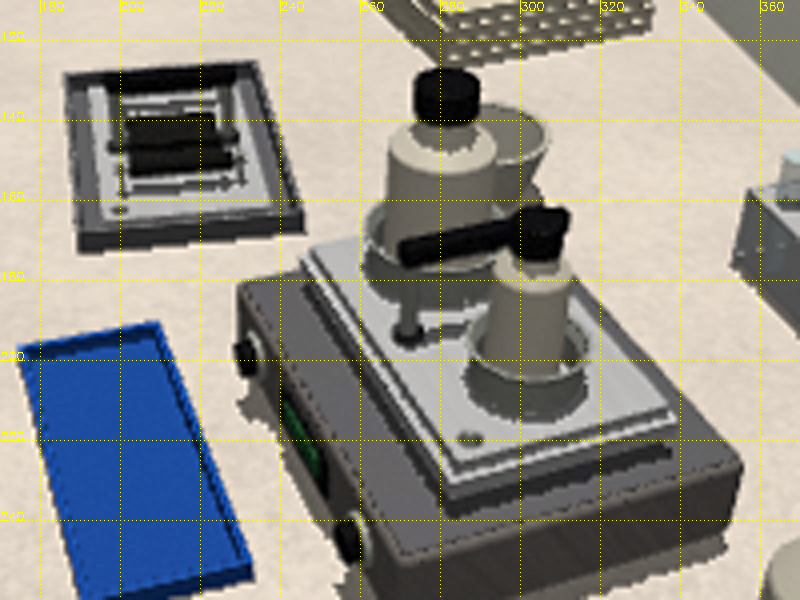

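View pics/ov33.png

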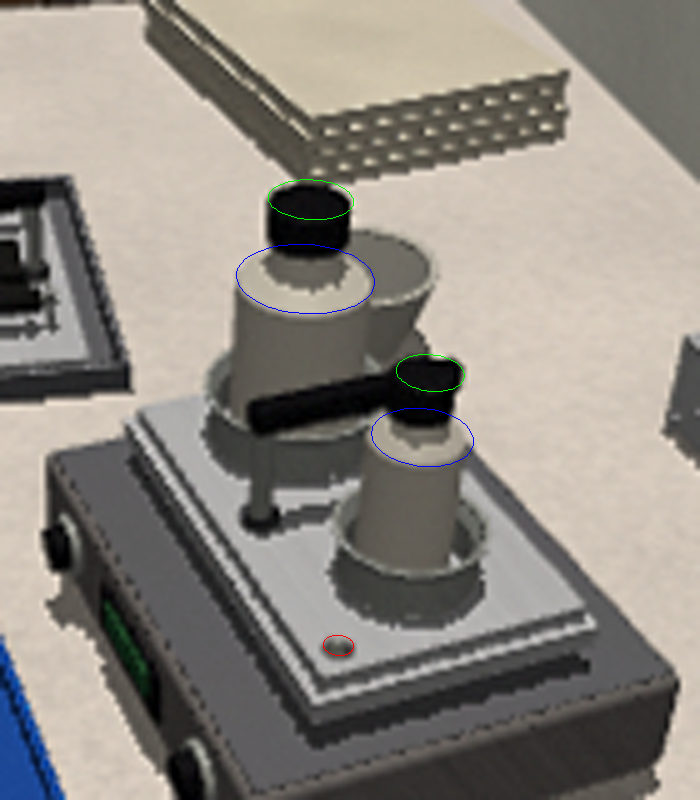

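```bash
python3 -c "
from h import *
print(workorder.sign_off())"
```

```text
the job is handed in; nothing more can be done
None
```

The changeover is finished and handed in at about 56 s of the 141 s allowed; sign-off gives no verdict. I parked the roller platform on the cork mat and lowered the cup platform onto the shaker pins. Then I laid the roller platform in the store tray and stood both bottles in their cups.

**What the last checks showed**
- **Cup platform:** it touched down at the expected height. The last side picture shows it lying flat on the drive table, with the pin hole where it should be.
- **Roller platform:** it lies flat inside the store tray, clear of the walls.
- **Bottles:** the large one is in the wide cup and the small one in the narrow cup. Both are upright, and both touched the cup floor within 0.5 mm of the expected height. The cap heights in the side picture agree.
- **Forces:** the forces I read after each move stayed at about 10 N or less.
- **Mortar and wash bottle:** the arm never came near them. The mortar looks unmoved in the last pictures. The wash bottle is mostly out of those crops, so I did not check it at the end.

**Where the measurements disagreed**
- The cameras differed by about 2–4 mm on the cup positions. I corrected by sight as I lowered each bottle, so they may sit 1–3 mm off centre in their cups, inside the 6 mm clearance.
- The tool was tilted about 0.01 rad while it set the cup platform down. I pressed lightly before letting go, and the platform settled flat.

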